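Pass a sample batch through the transfer hatch

ROBOT

A 6-joint arm with a two-finger parallel gripper is mounted at the origin on a cart in front of the work surface, level with it; the furniture and walls round the work are solid. World frame = base frame: x ahead of the robot, y to its left, z up, the work surface at z = 0. Lengths are in mm, angles in rad, forces in N, time in s.
With the tool pointing down it reaches from about 350 to 875 mm from the base axis. Payload 4.2 kg.
Tool frame: the origin (TCP) lies midway between the tips of the shut fingers; the grasp point (between the pads) lies 19 mm behind it; z points along the fingers, y is the direction in which the jaws open and shut (so a half turn about z gives the same grasp; the last joint's range is limited). The gripper opens to 85 mm and grips with 20 to 120 N. Pads are 22 mm wide; open, the fingers measure 114 mm over their backs; the gripper's body (76 mm by 85 mm) begins 54 mm behind the grasp point. The pads swing forward as they close: fully open they stand 13 mm farther back than shut.
Start: joints at [1.479, 0.385, 0.008, 0, -1.194, -0.259], TCP at [214.748, 586.926, 231.312] pointing down, gripper open.
Joint ranges: [-3.14, 3.14], [-1.21, 2.06], [-1.07, 1.41], [-3.16, 2.05], [-2.99, -0.16], [-3.1, 3.1]. Speed limits (rad/s): [2.79, 2.79, 3.14, 3.14, 3.14, 3.14].

INTERFACE

Orientations are given as a unit quaternion [x, y, z, w].
In Python, from bench import arm, eyes, nets gives the robot as it stands.
- The arm moves only by the tool jog_arm, never from a script. Its argument "rows" is a list of rows, each a list of 3 entries, a list of its own where there are three numbers: the shift along the tool's x, y, z in cm, then the turn, a rotation vector about the tool's x, y, z in degrees, then the finger opening in cm, from 0 to 8.54. In form: [[[x, y, z], [ax, ay, az], jaw], ...]. A call has 1 to 10 rows; each row shifts and turns the commanded pose from where the row before left it, along the tool's axes as they then stand; what a row does not reach is not made up. A row lasts 1/8 s, in which the tool goes at most 62.5 mm and 10.7 degrees, less where a joint would pass 70% of its speed; a pose out of reach is approached as far as the arm can. A call with a gripper value outside its range is refused whole. The fingers move at their own pace and stop on an object; the grip force is fixed at half the most. Time passes only in rows, so rows that do not move let the fingers close. It gives the time, the measured TCP pose, the force and the opening at its end, in the units of the state.
- arm.read_state(): the state, without advancing time (a new reading comes with each control period).
- eyes.get_image(name): name is "scene" or "top"; returns the picture (420x560x3 uint8, red, green, blue); there is no depth.
- eyes.camera_model(name): a dict with "K" (3x3 intrinsics, pixels), "rvec" (rotation vector, rad) and "tvec" (3), from world to camera coordinates, as OpenCV has them. Camera axes: x right, y down, z forward; pixel columns grow to the right and rows downward; lengths in mm; the calibration is good to about 2 mm. A picture is of the moment at which its call begins. camera_model takes no time and is no camera call.
- arm.job_done(): hands the job in, once; it reports no verdict.
Trained networks look in the newest picture that a camera, given by its name, has taken for a name from the list of things; names that differ only in an ending like _2 or _b are one class to them, and where a whole thing is asked for, a point or a joint stands for the part that bears it (a point fixed in the world has none). Each returns a list of dicts, best first, with "conf" (0 to 1); they miss things now and then, are a little off and sometimes report something else, mostly with a low value. They report only what shows in the picture. A call takes as long as a camera call. They do not tell look-alikes from the thing itself.
- nets.boxes_of(camera, name): "position" ([column, row] as shares, 0 to 1, of the picture: columns of its width, rows of its height, amid what is visible of it).
The state is a dict: "clock": time; "joints": joint angles; "joint_vel": joint speeds; "joint_efforts": joint torques, N m; "position": TCP position; "ee_rot": TCP orientation; "contact_force": force on the tool from outside, world axes, zero at the start; "wrist_torque": the same for the moment, N m; "gripper_width": finger opening in mm.
Only numpy, scipy, OpenCV 4.12 (cv2) and the standard library are available. Lean on these libraries where they do the work, as an engineer would, in place of code of your own. Each camera call takes 0.05 s, during which the arm holds its last target.

TASK

Send every yellow-topped sample tin on the bench, together with one blue-topped blank tin drawn from the bottom of the dispenser column, through the transfer hatch in one load: put them all in the hatch's shuttle tray, shut the outer (orange) lid, push the shuttle fully across, and only then open the inner (blue) lid and lift the tins over into the clean blue-floored tray beside it. The two lids must never be open at the same time and the spare blanks must stay in the column; finish with both lids fully shut and the dispenser's draw slide fully home.

Things in the scene. Friction and masses are not known exactly. Their poses are not given: they have to be found in the camera images.
- sample_1_mid (a point): sample tin, a flat round metal can 32 mm in diameter and 22 mm high, 35 g, with a yellow disc on top, standing loose on the bench; one to three of the three are present; this point is its centre, 11 mm above its underside, z along its axis
- sample_2_mid (a point): sample tin, a flat round metal can 32 mm in diameter and 22 mm high, 35 g, with a yellow disc on top, standing loose on the bench; one to three of the three are present; this point is its centre, 11 mm above its underside, z along its axis
- sample_3_mid (a point): sample tin, a flat round metal can 32 mm in diameter and 22 mm high, 35 g, with a yellow disc on top, standing loose on the bench; one to three of the three are present; this point is its centre, 11 mm above its underside, z along its axis
- blank_1_mid (a point): blank tin, a flat round metal can 32 mm in diameter and 22 mm high, 35 g, with a blue disc on top, at the start the bottom one of three in the dispenser column, sitting in the pocket of the draw slide; this point is its centre, 11 mm above its underside, z along its axis
- blank_2_mid (a point): spare blank tin, a flat round metal can 32 mm in diameter and 22 mm high, 35 g, with a blue disc on top, in the dispenser column above the bottom blank; must stay in the column (it sinks by one tin height when the slide is drawn and returned); this point is its centre, 11 mm above its underside, z along its axis
- blank_3_mid (a point): spare blank tin, a flat round metal can 32 mm in diameter and 22 mm high, 35 g, with a blue disc on top, in the dispenser column above the bottom blank; must stay in the column (it sinks by one tin height when the slide is drawn and returned); this point is its centre, 11 mm above its underside, z along its axis
- column (a point): white dispenser with a clear upright column, capped at the top (50 x 50 mm, 88 mm high, fixed): point on the bench under the column's axis. its x axis points away from the robot at yaw 0, y to the left, z up. Its base plate is 4 mm thick, 66 mm wide (y) and reaches from 163 mm before to 127 mm behind the column's axis
- draw_slide (a joint): draw slide under the column, m: 0 = home (pocket under the column), 0.095 = fully drawn towards -x of the dispenser; about 2 N of friction, stays where left. Drawing it by its knob brings out only the bottom tin in its pocket, which can then be lifted out; the slide's rear part holds up the tins above. Pushed home empty, the next tin drops into the pocket
- draw_knob (a point): black upright knob on the front of the draw slide, 18 mm in diameter, from 29 to 55 mm above the bench; this point is on its axis, 44 mm above the bench. It moves with the slide; the knob's axis is 37.5 mm before the pocket's centre
- pocket (a point): centre of the floor of the draw slide's pocket, 7.5 mm above the bench; moves with the slide. The pocket is 35 mm long (x) between blocks 21.5 mm high and open at both sides (y): floor and blocks are 28 mm wide, narrower than a tin, so a drawn tin is gripped across y
- shuttle_floor (a point): grey shuttle tray inside the hatch: centre of its inner floor, 7 mm above the bench; moves with the shuttle. its x axis points away from the robot at yaw 0, y to the left, z up. The floor is 156 mm (x) by 98 mm (y) with a rim 8 mm high; all tins fit side by side in one row along x. It lies under the outer lid at shuttle value 0 and under the inner lid at 0.119; the hatch walls round it reach 46 mm and the rails of the lids 56 mm above the bench
- shuttle_tray (a joint): shuttle, m: 0 = under the outer lid (start), 0.119 = fully across under the inner lid, to the right (-y of the hatch); about 2 N of friction, stays where left
- shuttle_knob (a point): black upright knob of the shuttle, 18 mm in diameter, standing just before the hatch's near wall; this point is on its axis, 62 mm above the bench, its top at 72 mm; grip it above 57 mm. Moves with the shuttle
- outer_lid (a joint): outer lid, a sliding metal plate with an orange stripe and knob over the left (+y) half of the hatch, m: 0 = shut, 0.165 = fully open, slid away from the robot (+x of the hatch); starts anywhere between; about 2 N of friction, stays where left
- inner_lid (a joint): inner lid, the same with a blue stripe and knob over the right (-y) half, next to the clean tray, m: 0 = shut (start), 0.165 = fully open; same friction, stays where left
- centrifuge (a point): fixed blue bench centrifuge between the samples and the hatch, always here: point on the bench under its middle; about 0.16 m across and 0.11 m high, with a clear lid standing open behind it (60 to 160 mm beyond this point in x, 80 mm to either side in y), up to 0.25 m above the bench: pass in front of that lid
- outer_knob (a point): orange knob on the outer lid, 18 mm in diameter, from 52 to 76 mm above the bench (its lowest 3 mm are a wider collar); this point is on its axis, 66 mm above the bench. Moves with the lid, 60 mm before the middle of the lid. The opening under each lid is 164 mm (x) by 106 mm (y), with its middle 60 mm beyond the knob's place when shut
- inner_knob (a point): blue knob on the inner lid, same sizes as the outer one
- clean_tray (a point): clean tray fixed to the right side of the hatch, blue floor, open above: centre of its inner floor, 5 mm above the bench. its x axis points away from the robot at yaw 0, y to the left, z up. Inside 168 mm (x) by 104 mm (y), walls 14 mm above the bench
There are look-alikes about, which are no part of the job. Leave any red look-alike of the part that bears sample_2_mid alone.

How it is judged (in metres and radians):
On the way, in this order (a step that is already met when the one before it is completed fails the run):
1. every sample tin and the bottom blank lie in the shuttle tray with both lids shut (x of sample_1_mid in the frame of shuttle_floor between -0.078 and 0.078 m and y of sample_1_mid in the frame of shuttle_floor between -0.05 and 0.05 m and z of each of sample_1_mid, sample_2_mid, sample_3_mid, blank_1_mid in the frame of shuttle_floor below 0.022 m and x of sample_2_mid in the frame of shuttle_floor between -0.078 and 0.078 m and y of sample_2_mid in the frame of shuttle_floor between -0.05 and 0.05 m and x of sample_3_mid in the frame of shuttle_floor between -0.078 and 0.078 m and y of sample_3_mid in the frame of shuttle_floor between -0.05 and 0.05 m and x of blank_1_mid in the frame of shuttle_floor between -0.078 and 0.078 m and y of blank_1_mid in the frame of shuttle_floor between -0.05 and 0.05 m and value of joint each of outer_lid, inner_lid below 0.008 m), for 0.2 s.
2. the shuttle is fully across with all of them, both lids still shut (all of step 1 and value of joint shuttle_tray above 0.108 m), for 0.2 s.
3. the inner lid is opened on the loaded shuttle, the outer lid shut (x of sample_1_mid in the frame of shuttle_floor between -0.078 and 0.078 m and y of sample_1_mid in the frame of shuttle_floor between -0.05 and 0.05 m and z of each of sample_1_mid, sample_2_mid, sample_3_mid, blank_1_mid in the frame of shuttle_floor below 0.022 m and x of sample_2_mid in the frame of shuttle_floor between -0.078 and 0.078 m and y of sample_2_mid in the frame of shuttle_floor between -0.05 and 0.05 m and x of sample_3_mid in the frame of shuttle_floor between -0.078 and 0.078 m and y of sample_3_mid in the frame of shuttle_floor between -0.05 and 0.05 m and x of blank_1_mid in the frame of shuttle_floor between -0.078 and 0.078 m and y of blank_1_mid in the frame of shuttle_floor between -0.05 and 0.05 m and value of joint inner_lid above 0.06 m and value of joint shuttle_tray above 0.108 m and value of joint outer_lid below 0.008 m), for 0.2 s.
At the end, for the whole second after the job is handed in: every present sample tin and the bottom blank rest on the floor of the clean tray (centres inside its walls and less than 22 mm above its floor), both lids are shut to within 8 mm, the draw slide is home to within 10 mm, and both spare blanks are still in the column (within 12 mm of its axis) (x of sample_1_mid in the frame of clean_tray between -0.084 and 0.084 m and y of sample_1_mid in the frame of clean_tray between -0.052 and 0.052 m and z of each of sample_1_mid, sample_2_mid, sample_3_mid, blank_1_mid in the frame of clean_tray below 0.022 m and x of sample_2_mid in the frame of clean_tray between -0.084 and 0.084 m and y of sample_2_mid in the frame of clean_tray between -0.052 and 0.052 m and x of sample_3_mid in the frame of clean_tray between -0.084 and 0.084 m and y of sample_3_mid in the frame of clean_tray between -0.052 and 0.052 m and x of blank_1_mid in the frame of clean_tray between -0.084 and 0.084 m and y of blank_1_mid in the frame of clean_tray between -0.052 and 0.052 m and horizontal distance between each of blank_2_mid, blank_3_mid and column below 0.012 m and value of joint each of outer_lid, inner_lid below 0.008 m and value of joint draw_slide below 0.01 m and linear speed of each of sample_1, sample_2, sample_3, blank_1 below 0.02 m/s); the robot touches nothing.
It fails at once if both lids open at once (each more than 20 mm) (value of joint each of outer_lid, inner_lid above 0.02 m).
It fails at once if a spare blank leaves the column (horizontal distance between any of blank_2_mid, blank_3_mid and column above 0.03 m).
Of sample_1, sample_2, sample_3 only 1 to 3 are there at a start; the rules pass over those that are not, and their reading is None.
At some moment in a run one of sample_1, sample_2, sample_3 may be knocked a few centimetres aside while the robot is not near it.
Once in a run the grip may slacken for a moment while it holds something.
It also fails if it takes over 210 s, if anything falls off the work surface, if the arm or the gripper's body presses on something with over 40 N, if the wrist force passes 120 N, or if a joint passes its speed limit or range.

## Working session

There is one attempt and no reset: what is moved stays moved. The work goes in short steps, Python scripts to look and compute and a tool call to move; the robot and the scene stay as the last step left them, time stands still between calls to the robot, and variables do not carry over. Pictures are saved under pics/ and viewed, and the job is handed in when it is done.

Besides the shell and the picture viewer there is one more tool, called after "Call:" as name(argument=value, ...) on one line, values as JSON. jog_arm: Moves the arm, as the interface text tells. Its arguments: {"type":"object","properties":{"rows":{"type":"array","items":{"type":"array"}}},"required":["rows"]}

```bash
mkdir -p pics; ls
cat > h.py <<'E'
from bench import arm, eyes, nets
import numpy as np, cv2
def snap(cam,fn,crop=None,scale=1):
    im=eyes.get_image(cam)
    if crop: x0,y0,x1,y1=crop; im=im[y0:y1,x0:x1]
    if scale!=1: im=cv2.resize(im,None,fx=scale,fy=scale,interpolation=cv2.INTER_CUBIC)
    cv2.imwrite('pics/'+fn,im[:,:,::-1])
def cm(cam):
    m=eyes.camera_model(cam); K=np.array(m['K'],float);R=cv2.Rodrigues(np.array(m['rvec'],float))[0];t=np.array(m['tvec'],float).ravel()
    return K,R,t
def back(cam,u,v,z):
    K,R,t=cm(cam); d=R.T@np.linalg.solve(K,[u,v,1.]); c=-R.T@t
    return c+d*(z-c[2])/d[2]
def proj(cam,p):
    K,R,t=cm(cam); q=K@(R@np.asarray(p,float)+t); return q[:2]/q[2]
def find(cam,name):
    return [(round(d['conf'],2),np.round([d['position'][0]*560,d['position'][1]*420],1)) for d in nets.boxes_of(cam,name)]
E
python3 - <<'E'
from h import *
snap('scene','s0.png',scale=1.4);snap('top','t0.png',scale=1.4)
print(arm.read_state())
for c in('scene','top'): print(c,-cm(c)[1].T@cm(c)[2],cm(c)[1])
E
```

```text
pics
{'clock': 0.1, 'joints': array([ 1.47860513e+00,  3.85482618e-01,  6.79558430e-03, -4.49706674e-04,
       -1.19407370e+00, -2.58619256e-01]), 'joint_vel': array([ 0.00084515, -0.00169695,  0.00168732,  0.00024089, -0.00218935,
        0.00198429]), 'joint_efforts': array([-2.83921690e-04, -3.93318057e+01,  1.88930959e+01,  4.19802099e+00,
       -2.57271844e-03,  2.69767717e-06]), 'position': array([214.57539944, 586.44692325, 230.3399973 ]), 'ee_rot': array([ 9.84640935e-01, -1.74588721e-01, -1.26642419e-04,  9.96173963e-04]), 'contact_force': array([-0.23121646, -0.41471934, -0.46139397]), 'wrist_torque': array([ 0.01300011, -0.02673861, -0.04561266]), 'gripper_width': 85.48402914287553}
scene [ 981.95456585  295.36508586 1019.10806215] [[-0.56580523  0.82449895  0.00811914]
 [ 0.70703989  0.49021903 -0.50968608]
 [-0.4242158  -0.28264249 -0.86032214]]
top [ 348.64842595   -7.89717097 1265.10269007] [[-0.01680108 -0.99971686 -0.0168498 ]
 [-0.99211351  0.01876209 -0.1239305 ]
 [ 0.12421155  0.01463475 -0.99214783]]
```

View pics/s0.png

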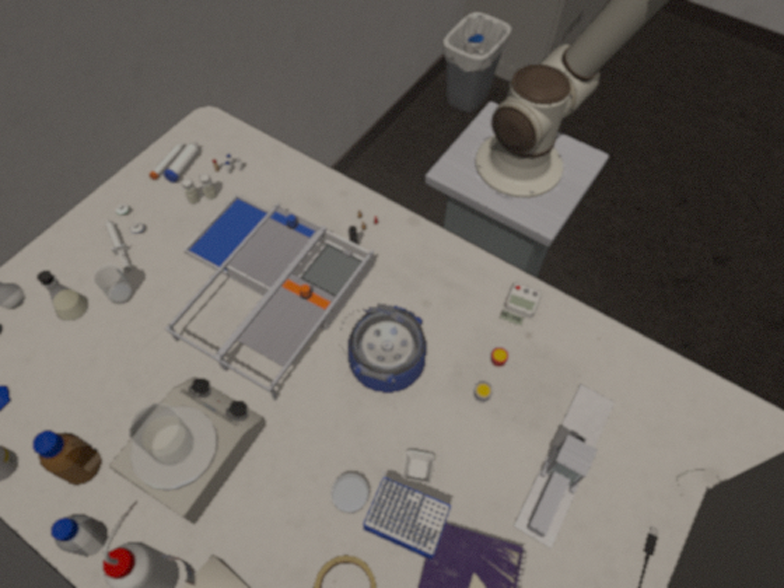

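View pics/t0.png

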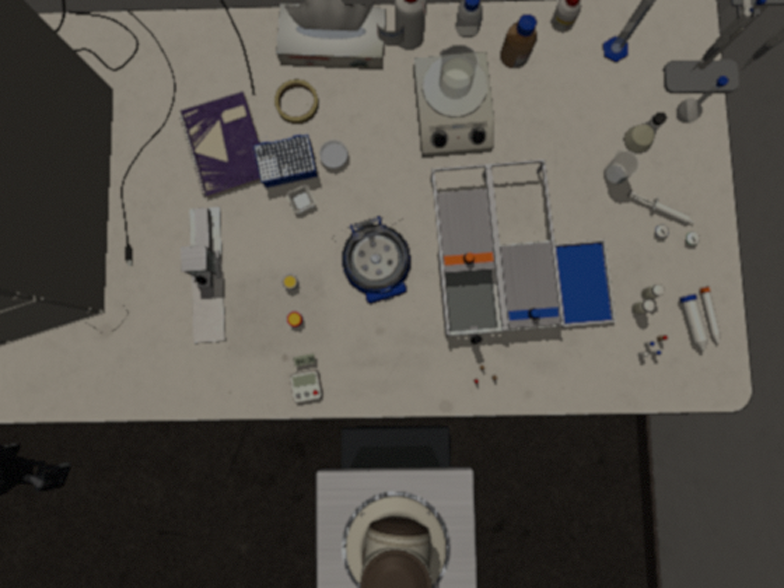

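Run:
```python
from h import *
for c in('top','scene'):
  for n in ['sample_1_mid','draw_knob','shuttle_knob','outer_knob','inner_knob','column','centrifuge','clean_tray','shuttle_floor','pocket']:
    print(c,n,[(a,list(b)) for a,b in find(c,n)[:6]])
```

```text
top sample_1_mid []
top draw_knob []
top shuttle_knob [(0.97, [np.float64(334.6), np.float64(210.8)])]
top outer_knob [(0.64, [np.float64(330.6), np.float64(166.7)])]
top inner_knob [(0.88, [np.float64(376.7), np.float64(202.1)])]
top column [(0.92, [np.float64(144.9), np.float64(194.9)])]Traceback (most recent call last):
  File "<stdin>", line 4, in <module>
  File "h.py", line 17, in find
    return [(round(d['conf'],2),np.round([d['position'][0]*560,d['position'][1]*420],1)) for d in nets.boxes_of(cam,name)]
                                                                                                  ~~~~~~~~~~~~~^^^^^^^^^^
ValueError: it knows: blank_1_mid, blank_2_mid, blank_3_mid, clean_tray, column, draw_knob, draw_slide, inner_knob, inner_lid, outer_knob, outer_lid, pocket, sample_1_mid, sample_2_mid, sample_3_mid, shuttle_floo
```

Run:
```python
from h import *
snap('top','t1.png',(130,140,290,290),5);snap('top','t2.png',(300,100,500,250),4);snap('scene','s1.png',(320,220,480,400),4)
for c in('top','scene'):
  for n in ['sample_1_mid','sample_2_mid','draw_knob','shuttle_knob','outer_knob','inner_knob','column','clean_tray','shuttle_floor','pocket','outer_lid','inner_lid','draw_slide']:
    print(c,n,[(a,b.tolist()) for a,b in find(c,n)[:6]])
print(proj('top',[214,586,230]))
```

```text
top sample_1_mid [(0.73, [333.2, 162.7])]
top sample_2_mid []
top draw_knob [(0.77, [144.4, 172.3])]
top shuttle_knob [(0.7, [333.7, 212.8])]
top outer_knob [(0.89, [333.3, 165.1]), (0.21, [333.5, 213.2])]
top inner_knob [(0.57, [377.7, 204.3]), (0.3, [335.1, 213.8])]
top column [(0.9, [144.7, 192.2])]
top clean_tray [(0.75, [357.8, 194.6]), (0.49, [147.5, 189.8])]
top shuttle_floor [(0.85, [337.2, 216.0])]
top pocket [(0.85, [143.7, 173.7])]
top outer_lid [(0.96, [333.6, 161.4]), (0.35, [358.9, 195.3])]
top inner_lid [(0.94, [376.0, 202.3])]
top draw_slide [(0.97, [147.3, 168.6]), (0.25, [375.9, 203.5])]
scene sample_1_mid []
scene sample_2_mid [(0.74, [345.4, 279.6]), (0.56, [354.3, 255.6])]
scene draw_knob [(0.72, [391.7, 359.6])]
scene shuttle_knob [(0.76, [236.7, 191.7])]
scene outer_knob [(0.74, [205.2, 230.0])]
scene inner_knob [(0.89, [194.8, 176.7]), (0.54, [195.4, 192.6])]
scene column [(0.74, [400.4, 329.7])]
scene clean_tray [(0.7, [195.9, 194.6])]
scene shuttle_floor []
scene pocket [(0.91, [393.9, 360.6])]
scene outer_lid [(0.88, [203.4, 229.6])]
scene inner_lid [(0.56, [190.5, 178.7])]
scene draw_slide [(0.97, [392.4, 359.7])]
[ 33.2789969  326.73593902]
```

View pics/t1.png

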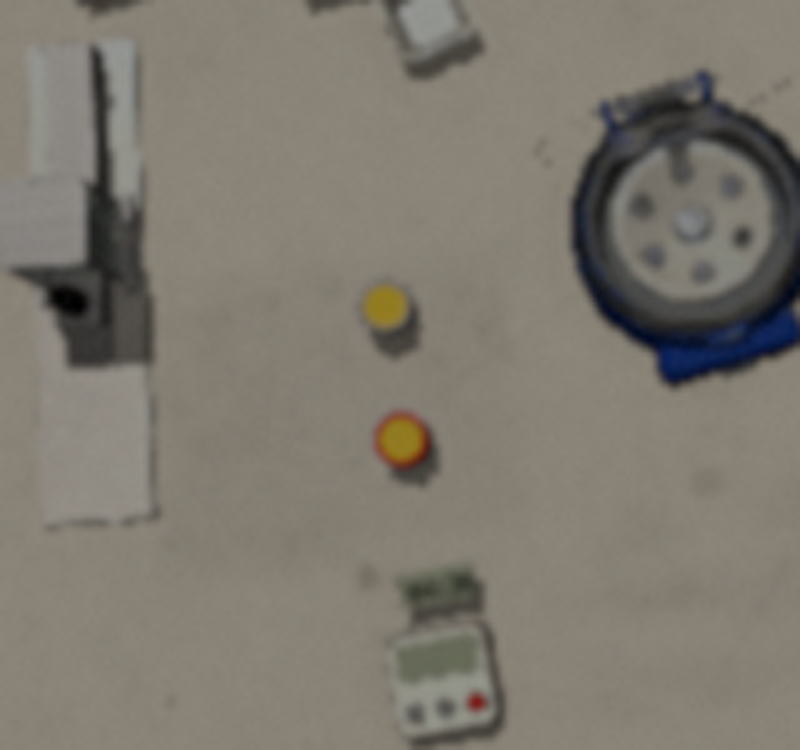

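View pics/t2.png

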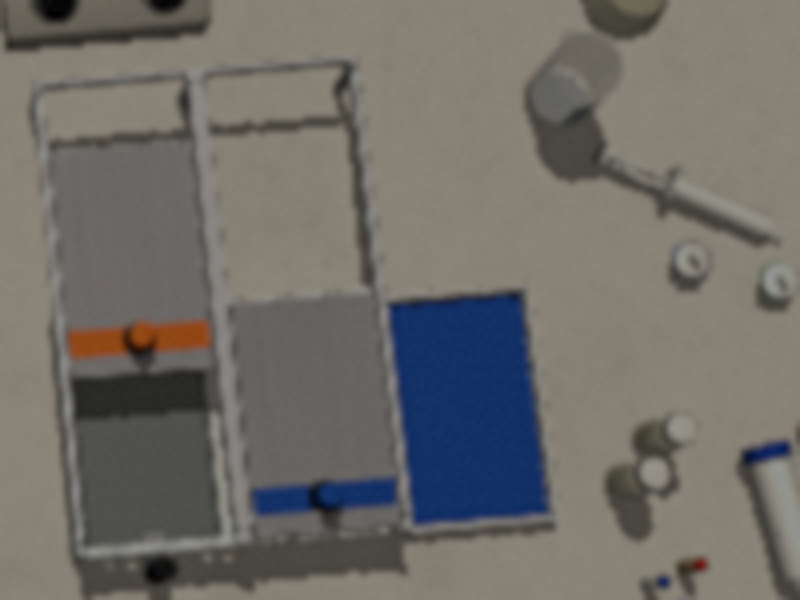

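View pics/s1.png

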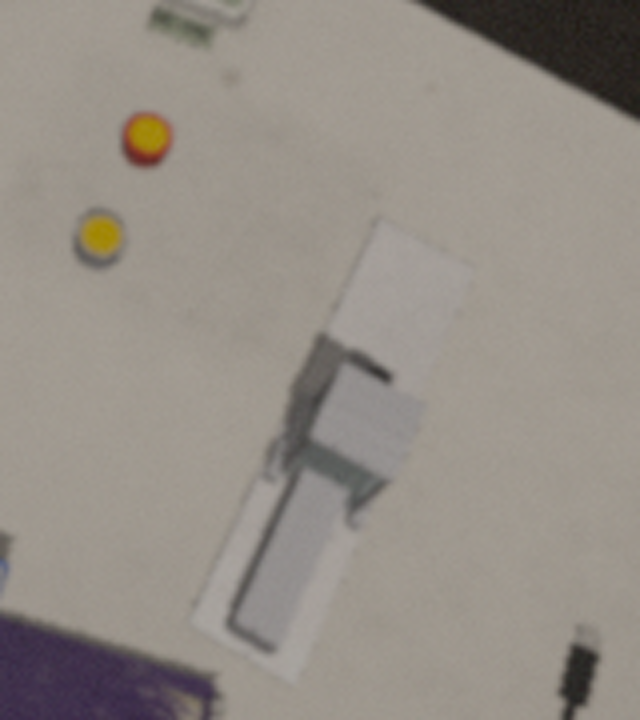

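Run:
```python
from h import *
def A(u,v): return (130+u/5,140+v/5)
def B(u,v): return (300+u/4,100+v/4)
P=lambda c,p,z: back(c,*p,z)[:2].round(1)
pl=[P('top',A(*q),4) for q in [(30,40),(135,40),(152,520),(42,527)]]; print('plate',pl)
def S(u,v): return (320+u/4,220+v/4)
pls=[P('scene',S(*q),4) for q in [(192,622),(293,685),(475,266),(378,217)]]; print('plate scene',pls)
print('sample',P('top',A(386,306),22),P('scene',S(100,236),22))
print('red',P('top',A(402,440),22))
print('drawknob',P('top',A(70,300),55))
print('outer',P('top',B(142,335),76),'inner',P('top',B(325,493),76),'shk',P('top',B(160,568),72))
s=lambda u,v:(u/1.4,v/1.4)
print('scene outer',P('scene',s(306,288),76),'inner',P('scene',s(292,219),76),'shk',P('scene',s(355,231),72))
ct=[P('top',B(*q),5) for q in [(390,303),(523,292),(549,515),(412,525)]]; print(ct,np.mean(ct,0))
print('col top',P('top',A(42,222),88))
```

```text
plate [array([708.5, 429.9]), array([707.1, 366. ]), array([416.7, 350.9]), array([413.8, 415.9])]
plate scene [array([709.7, 372.3]), array([707.4, 434.6]), array([418.6, 418.3]), array([422.9, 353.5])]
sample [538.6 210. ] [543.7 214.6]
red [459.7 200.5]
drawknob [540.6 385.6]
outer [ 572.9 -160. ] inner [ 459.4 -282.5] shk [ 409.8 -167.4]
scene outer [ 577.2 -153.4] inner [ 465.5 -277.3] shk [ 415.6 -158.4]
[array([ 606.7, -353.7]), array([ 613. , -452.3]), array([ 446.8, -461. ]), array([ 441.3, -361.1])] [ 526.95  -407.025]
col top [579.8 391.5]
```

```bash
cat >> h.py <<'E'
from scipy.spatial.transform import Rotation as Ro
def to(x,y,z,yaw=2.85):
    s=arm.read_state(); R=Ro.from_quat(s['ee_rot']); p=np.array(s['position'])
    G=Ro.from_euler('z',yaw,degrees=True)*Ro.from_quat([1,0,0,0])
    d=R.inv().apply(np.array([x,y,z])-p)
    rv=np.degrees((R.inv()*G).as_rotvec())
    d2=G.inv().apply(np.array([x,y,z])-p)
    print('t',round(s['clock'],2),'pos',p.round(1),'w',round(s['gripper_width'],1),'shift now cm',(d/10).round(2),'after turn cm',(d2/10).round(2),'rot',rv.round(1),'F',s['contact_force'].round(1))
E
python3 -c "
from h import *
to(540,391.5,150)"
```

```text
t 1.85 pos [214.7 586.9 231.3] w 85.5 shift now cm [37.26  7.18  8.13] after turn cm [31.51 21.14  8.13] rot [ -0.    0.  -22.9] F [-0.1 -0.1 -0.7]
```

Call:
jog_arm(rows=[[[0,0,0],[0,0,-7.6],4.5],[[0,0,0],[0,0,-7.6],4.5],[[0,0,0],[0,0,-7.7],4.5],[[4.5,3.02,1.16],[0,0,0],4.5],[[4.5,3.02,1.16],[0,0,0],4.5],[[4.5,3.02,1.16],[0,0,0],4.5],[[4.5,3.02,1.16],[0,0,0],4.5],[[4.5,3.02,1.16],[0,0,0],4.5],[[4.5,3.02,1.16],[0,0,0],4.5],[[4.5,3.02,1.16],[0,0,0],4.5]])

```text
clock: 3.1
position: [541.2, 390.3, 149.9]
ee_rot: [1.0, 0.025, 0.0, -0.0]
contact_force: [0.7, 1.7, -0.3]
gripper_width: 44.7
```

Run:
```python
from h import *
to(540,391.5,36)
snap('top','t3.png',(90,120,230,260),5);snap('scene','s3.png',(320,220,480,400),4)
print(arm.read_state()['ee_rot'],[proj('top',arm.read_state()['position'])],[proj('scene',arm.read_state()['position'])])
```

```text
t 3.1 pos [541.2 390.3 149.9] w 44.7 shift now cm [-0.12 -0.13 11.39] after turn cm [-0.11 -0.13 11.39] rot [-0. -0. -0.] F [ 0.7  1.7 -0.3]
[ 9.99771808e-01  2.12975719e-02 -9.87473000e-04  1.33035024e-03] [array([132.09993765, 193.90754796])] [array([424.47683143, 299.29874334])]
```

View pics/t3.png

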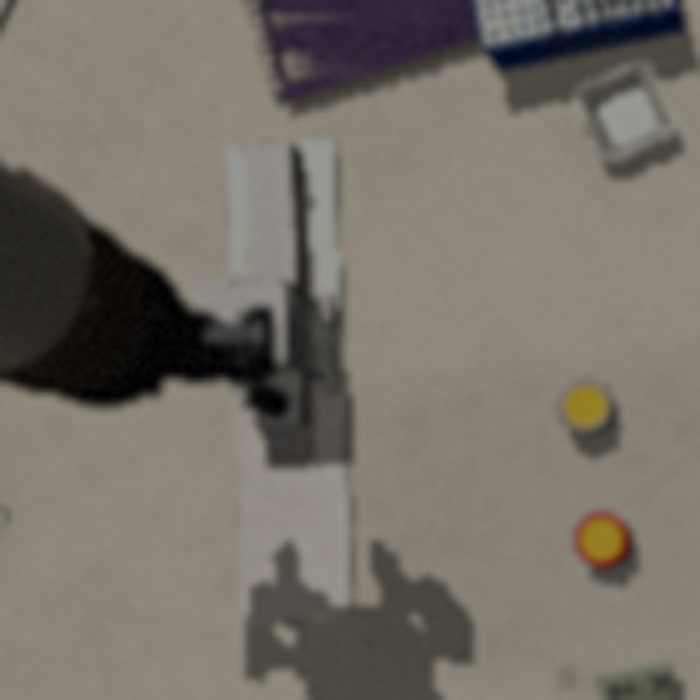

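View pics/s3.png

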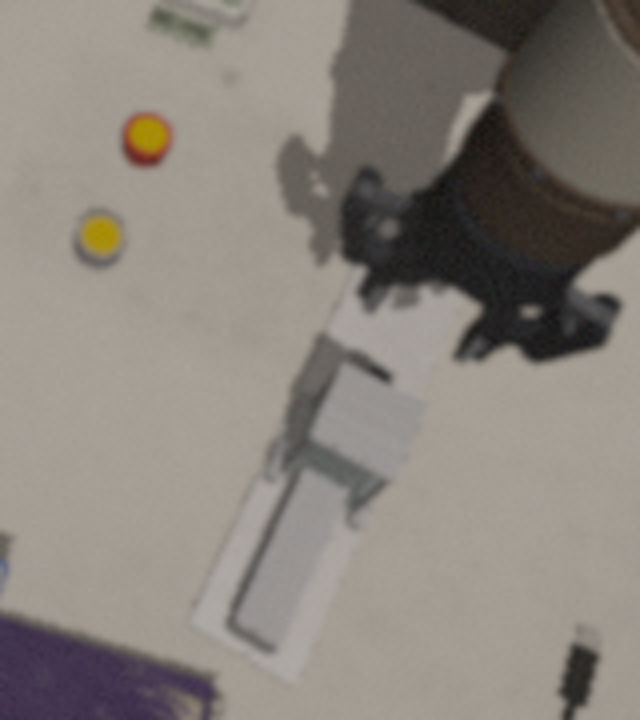

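Run:
```python
from h import *
for z in(29,44,55): print(z,back('top',90+268/5,120+400/5,z).round(1))
for p in [(543.5,391.7,55),(543.5,391.7,29),(540.5,387,55),(540.5,387,29)]: q=proj('top',p); print(p,(q-[90,120])*5)
# edges of column top: project 88
c=np.array([581,393.6]);a=np.radians(2.85);ux=np.array([np.cos(a),np.sin(a)]);uy=np.array([-ux[1],ux[0]])
for s in[(-25,-25),(-25,25),(25,-25),(25,25)]:
  p=c+ux*s[0]+uy*s[1]; print(s,((proj('top',[*p,88])-[90,120])*5).round(), ((proj('top',[*p,88])-[130,140])*5).round(),((proj('scene',[*p,88])-[320,220])*4).round())
```

```text
29 [544.7 395.2  29. ]
44 [542.3 390.3  44. ]
55 [540.6 386.7  55. ]
(543.5, 391.7, 55) [259.47012605 395.13675244]
(543.5, 391.7, 29) [273.93127294 401.93475655]
(540.5, 387, 55) [267.52838541 400.16066925]
(540.5, 387, 29) [281.82911413 406.85788131]
(-25, -25) [284. 361.] [ 84. 261.] [342. 354.]
(-25, 25) [195. 367.] [ -5. 267.] [425. 400.]
(25, -25) [282. 273.] [ 82. 173.] [306. 429.]
(25, 25) [193. 279.] [ -7. 179.] [391. 478.]
```

Call:
jog_arm(rows=[[[-0.2,0,3],[0,0,0],4.5],[[0,0,3],[0,0,0],4.5],[[0,0,0],[0,0,0],4.5]])

```text
clock: 3.58
position: [536.1, 390.1, 87.7]
ee_rot: [1.0, 0.024, -0.002, 0.002]
contact_force: [-0.3, -0.2, -0.0]
gripper_width: 45.0
```

Run:
```python
from h import *
to(540,391.5,36)
snap('top','t4.png',(90,140,190,230),7);snap('scene','s4.png',(360,220,480,340),5)
```

```text
t 3.58 pos [536.1 390.1  87.7] w 45.0 shift now cm [ 0.42 -0.14  5.16] after turn cm [ 0.4  -0.12  5.17] rot [ 0.2  0.2 -0. ] F [-0.3 -0.2 -0. ]
```

View pics/t4.png

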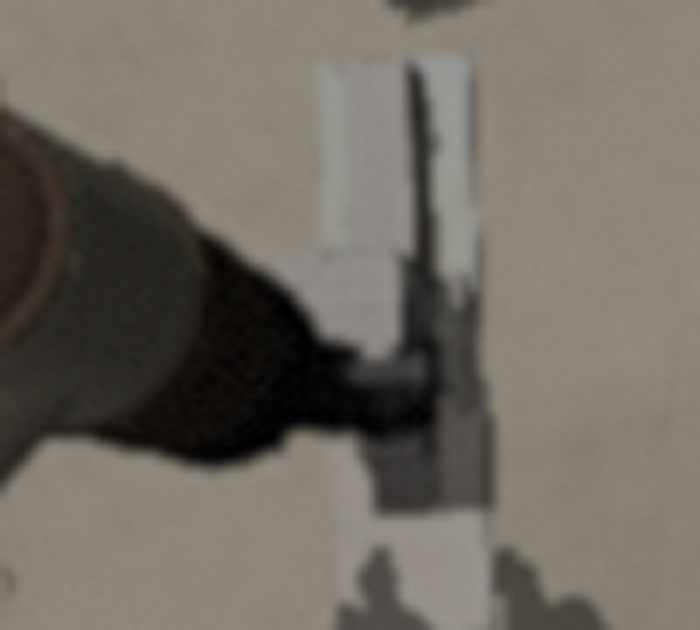

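View pics/s4.png

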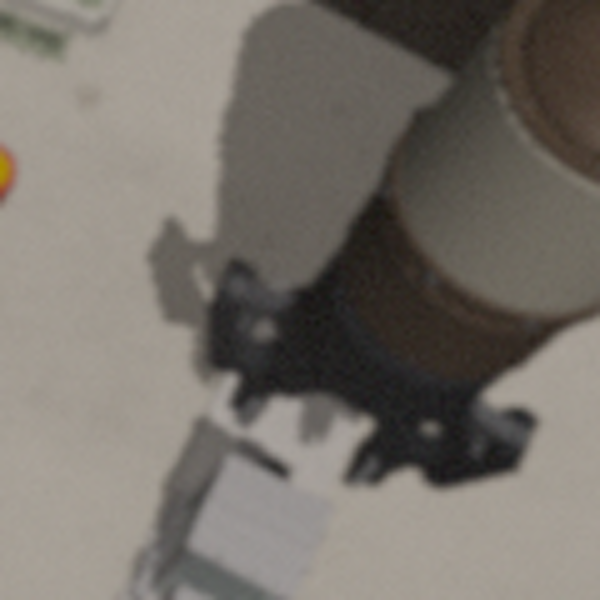

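Call:
jog_arm(rows=[[[0.3,-0.05,2.5],[0,0,0],4.5],[[0,0,2.5],[0,0,0],4.5],[[0,0,0],[0,0,0],4.5],[[0,0,0],[0,0,0],1.0],[[0,0,0],[0,0,0],1.0],[[0,0,0],[0,0,0],1.0],[[0,0,0],[0,0,0],1.0]])

```text
clock: 4.55
position: [541.5, 391.8, 42.6]
ee_rot: [1.0, 0.025, 0.001, -0.0]
contact_force: [-0.6, -3.4, 5.9]
gripper_width: 15.5
```

Run:
```python
from h import *
to(540,391.5,36)
```

```text
t 4.55 pos [541.5 391.8  42.6] w 15.5 shift now cm [-0.16  0.02  0.66] after turn cm [-0.16  0.02  0.66] rot [-0.  -0.1 -0. ] F [-0.6 -3.4  5.9]
```

Call:
jog_arm(rows=[[[0,0,0],[0,0,0],1.0],[[-0.5,0,0],[0,0,0],1.0],[[-1,0,0],[0,0,0],1.0],[[0,0,0],[0,0,0],1.0]])

```text
clock: 5.05
position: [526.1, 390.9, 42.6]
ee_rot: [1.0, 0.025, 0.001, -0.0]
contact_force: [-0.4, -4.1, 7.9]
gripper_width: 15.1
```

Run:
```python
from h import *
to(540,391.5,36)
snap('top','t5.png',(90,140,190,230),7);snap('scene','s5.png',(360,220,480,340),5)
```

```text
t 5.05 pos [526.1 390.9  42.6] w 15.1 shift now cm [1.39 0.   0.66] after turn cm [1.39 0.   0.66] rot [-0.  -0.1 -0. ] F [-0.4 -4.1  7.9]
```

View pics/t5.png

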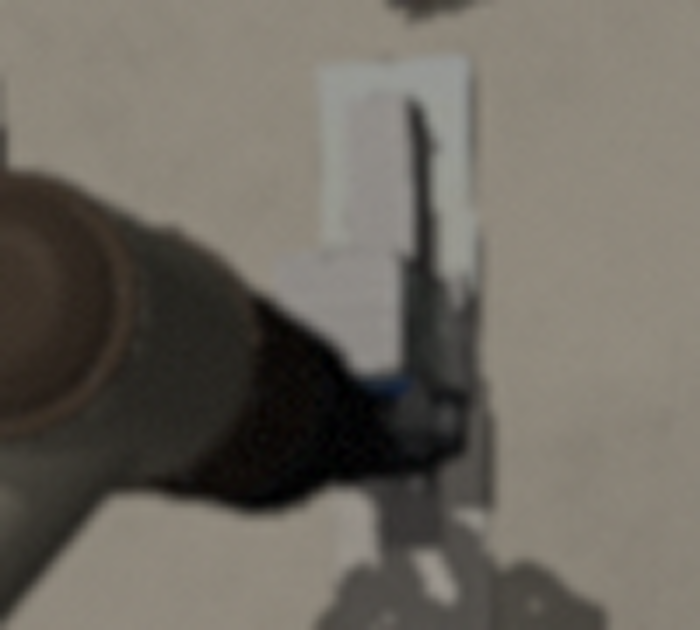

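View pics/s5.png

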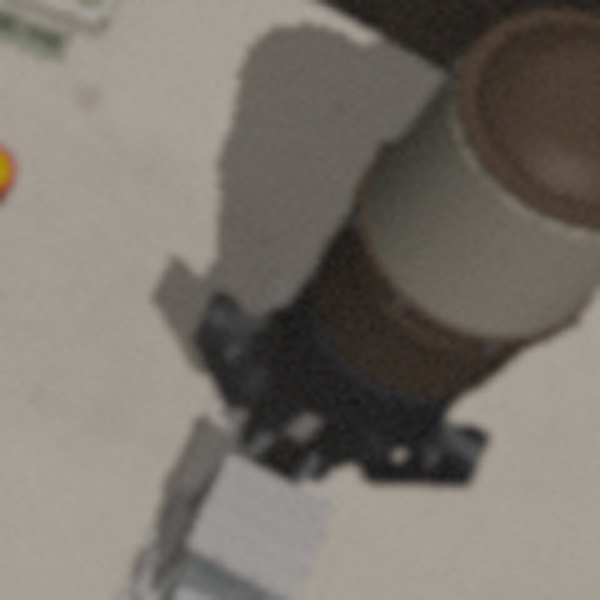

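Call:
jog_arm(rows=[[[-1.3,0,0],[0,0,0],1.0],[[-1.3,0,0],[0,0,0],1.0],[[-1.3,0,0],[0,0,0],1.0],[[-1.3,0,0],[0,0,0],1.0],[[-1.3,0,0],[0,0,0],1.0],[[-1.3,0,0],[0,0,0],1.0],[[0,0,0],[0,0,0],1.0],[[0,0,0],[0,0,0],1.0]])

```text
clock: 6.15
position: [447.9, 386.4, 42.6]
ee_rot: [1.0, 0.025, 0.0, 0.0]
contact_force: [-1.1, -6.2, 10.8]
gripper_width: 14.7
```

Run:
```python
from h import *
to(540,391.5,36)
snap('top','t6.png',(90,140,190,240),6);snap('scene','s6.png',(330,220,480,370),4)
```

```text
t 6.15 pos [447.9 386.4  42.6] w 14.7 shift now cm [ 9.22 -0.06  0.66] after turn cm [ 9.22 -0.06  0.66] rot [ 0. -0. -0.] F [-1.1 -6.2 10.8]
```

View pics/t6.png

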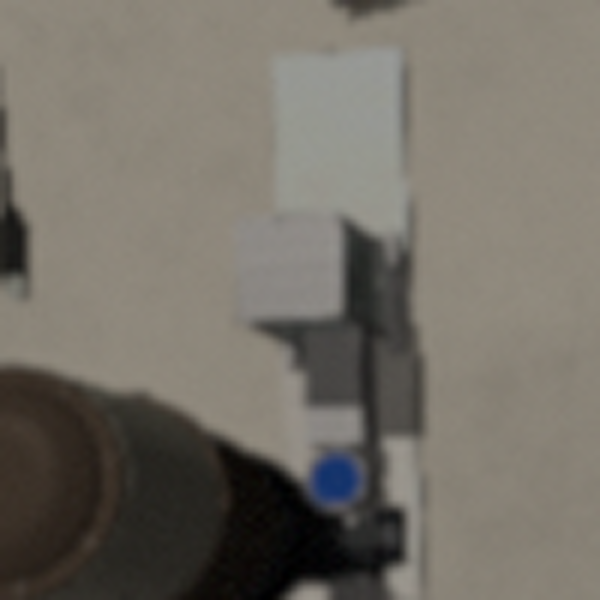

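View pics/s6.png

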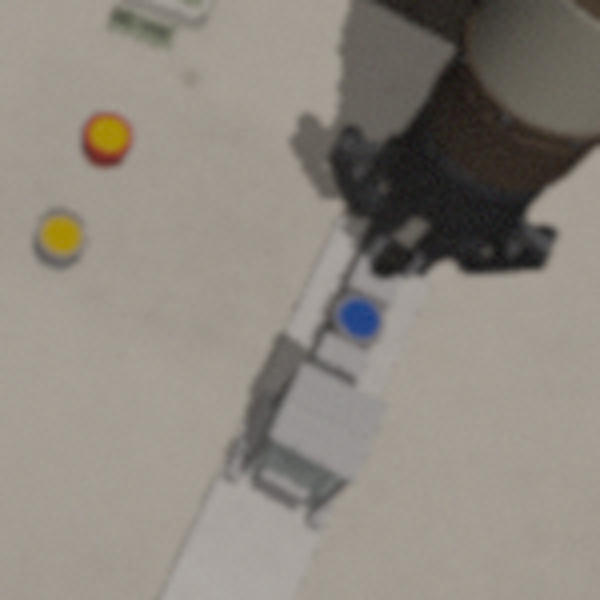

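Run:
```python
from h import *
a=back('top',146,220,29.5);b=back('scene',330+359/4,220+318/4,29.5);print(a,b)
to(*((a+b)/2)[:2],100)
to(*((a+b)/2)[:2],12)
```

```text
[485.72035548 386.78118428  29.5       ] [490.11826677 390.68176314  29.5       ]
t 6.25 pos [448.  386.4  42.6] w 15.0 shift now cm [ 4.   -0.03 -5.74] after turn cm [ 4.   -0.03 -5.74] rot [ 0. -0. -0.] F [-1.  -6.  10.6]
t 6.25 pos [448.  386.4  42.6] w 15.0 shift now cm [ 3.99 -0.04  3.06] after turn cm [ 4.   -0.03  3.06] rot [ 0. -0. -0.] F [-1.  -6.  10.6]
```

Call:
jog_arm(rows=[[[0,0,0],[0,0,0],5.0],[[0,0,0],[0,0,0],5.0],[[0,0,0],[0,0,0],5.0],[[0,0,-2.5],[0,0,0],5.0],[[0,0,-2.5],[0,0,0],5.0],[[0,0,0],[0,0,0],5.0]])

```text
clock: 7.0
position: [448.6, 388.6, 92.0]
ee_rot: [1.0, 0.025, 0.001, -0.002]
contact_force: [-0.5, -0.9, -0.4]
gripper_width: 50.1
```

Call:
jog_arm(rows=[[[3.95,0,0],[0,0,0],5.0],[[0,0,2.5],[0,0,0],5.0],[[0,0,2.5],[0,0,0],5.0],[[0,0,2.2],[0,0,0],5.0],[[0,0,0.7],[0,0,0],5.0],[[0,0,0],[0,0,0],5.0],[[0,0,0],[0,0,0],2.5],[[0,0,0],[0,0,0],2.5],[[0,0,0],[0,0,0],2.5],[[0,0,0],[0,0,0],2.5]])

```text
clock: 8.25
position: [487.8, 389.8, 12.3]
ee_rot: [1.0, 0.025, 0.001, -0.001]
contact_force: [-0.9, 0.7, 5.7]
gripper_width: 29.9
```

Run:
```python
from h import *
to(488,388.7,150)
```

```text
t 8.25 pos [487.8 389.8  12.3] w 29.9 shift now cm [  0.04   0.09 -13.77] after turn cm [  0.02   0.11 -13.77] rot [-0.1 -0.1 -0. ] F [-0.9  0.7  5.7]
```

Call:
jog_arm(rows=[[[0,0,-0.5],[0,0,0],2.5],[[0,0,-1],[0,0,0],2.5],[[0,0,-3],[0,0,0],2.5],[[0,0,-4.5],[0,0,0],2.5],[[0,0,-4.5],[0,0,0],2.5],[[0,0,-4.5],[0,0,0],2.5],[[0,0,0],[0,0,0],2.5]])

```text
clock: 9.12
position: [488.8, 390.7, 196.3]
ee_rot: [1.0, 0.025, 0.003, -0.003]
contact_force: [-0.4, -0.1, -0.3]
gripper_width: 29.9
```

Run:
```python
from h import *
to(471.6,-160.2,190)
print(back('top',376/1.4,258/1.4,110),back('scene',387/1.4,345/1.4,100))
snap('top','t7.png',None,1.4);snap('scene','s7.png',(330,160,480,370),4)
```

```text
t 9.12 pos [488.8 390.7 196.3] w 29.9 shift now cm [-4.44 54.94  0.23] after turn cm [-4.46 54.93  0.63] rot [-0.4 -0.4 -0. ] F [-0.4 -0.1 -0.3]
[568.6324023   26.70529781 110.        ] [598.88403257  43.64636269 100.        ]
```

View pics/t7.png

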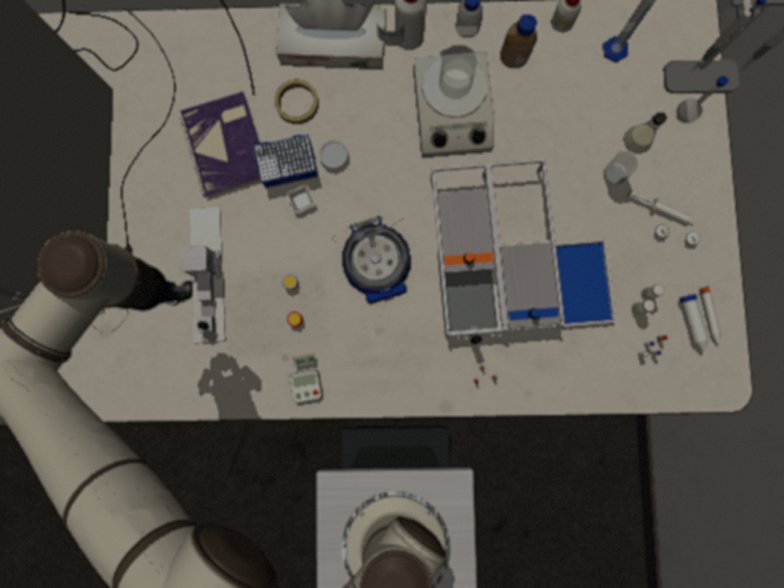

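View pics/s7.png

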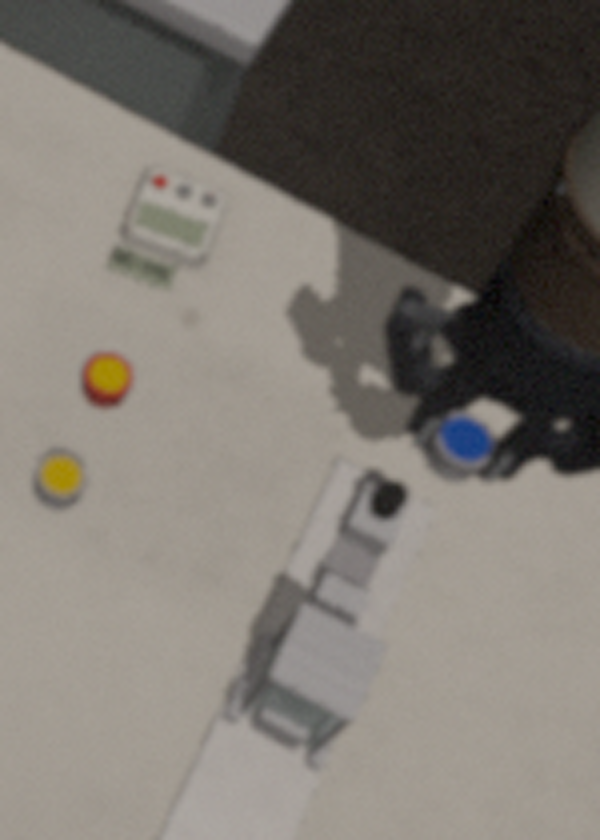

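Call:
jog_arm(rows=[[[-0.4,5.5,0],[0,0,0],2.5],[[-0.4,5.5,0],[0,0,0],2.5],[[-0.4,5.5,0],[0,0,0],2.5],[[-0.4,5.5,0],[0,0,0],2.5],[[-0.5,5.5,0],[0,0,0],2.5],[[-0.5,5.5,0],[0,0,0],2.5],[[-0.5,5.5,0],[0,0,0],2.5],[[-0.5,5.5,0],[0,0,0],2.5],[[-0.5,5.5,0],[0,0,0],2.5],[[-0.4,5.4,0],[0,0,0],2.5]])

```text
clock: 10.48
position: [467.7, -163.1, 189.6]
ee_rot: [1.0, 0.024, -0.002, -0.0]
contact_force: [1.9, 0.4, -0.6]
gripper_width: 29.5
```

Run:
```python
from h import *
to(471.6,-160.2,14)
```

```text
t 10.47 pos [ 467.7 -163.1  189.6] w 29.5 shift now cm [ 0.46 -0.26 17.56] after turn cm [ 0.4  -0.27 17.56] rot [-0.   0.2 -0.1] F [ 1.9  0.4 -0.6]
```

Call:
jog_arm(rows=[[[0.4,-0.3,4],[0,0,0],2.5],[[0,0,4],[0,0,0],2.5],[[0,0,2],[0,0,0],2.5],[[0,0,0],[0,0,0],2.5]])

```text
clock: 10.98
position: [470.5, -158.2, 88.4]
ee_rot: [1.0, 0.024, -0.004, -0.0]
contact_force: [0.3, -0.0, 0.4]
gripper_width: 29.6
```

Run:
```python
from h import *
to(471.6,-160.2,13)
snap('top','t8.png',(290,110,450,260),5);snap('scene','s8.png',(120,130,290,290),4)
```

```text
t 10.97 pos [ 470.5 -158.2   88.4] w 29.6 shift now cm [0.15 0.21 7.54] after turn cm [0.1  0.2  7.54] rot [-0.   0.4 -0.1] F [ 0.3 -0.   0.4]
```

View pics/t8.png

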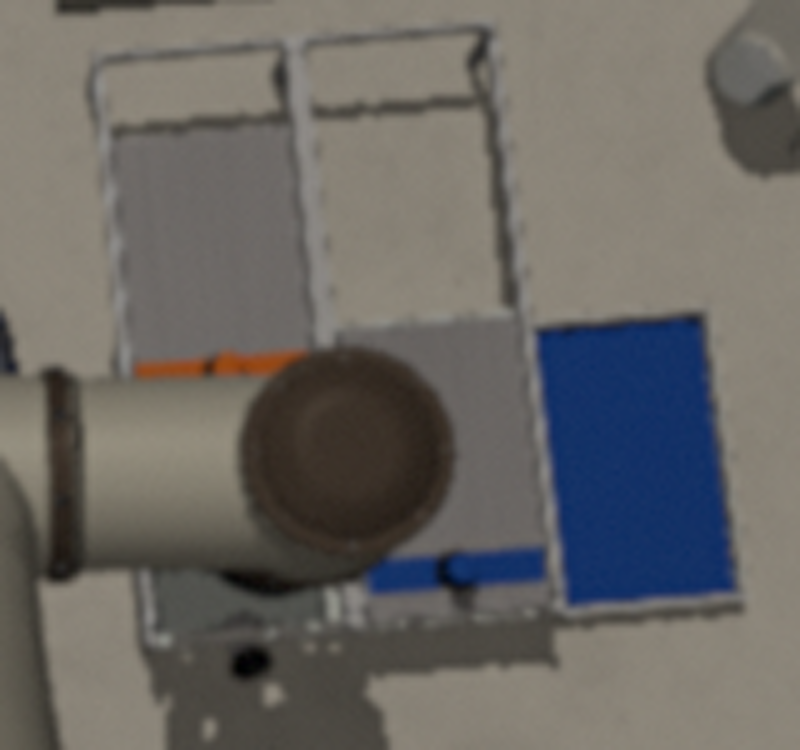

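View pics/s8.png

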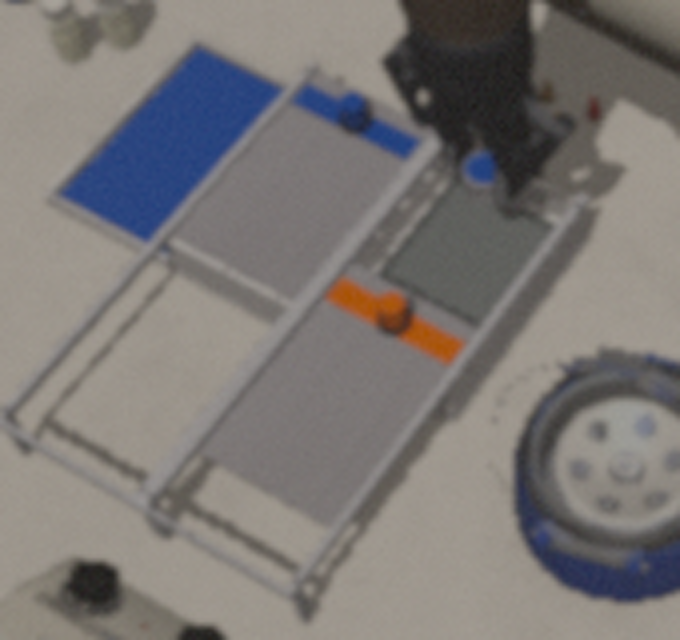

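Call:
jog_arm(rows=[[[0.1,0.2,2.0],[0,0,0],2.5],[[0,0,2.0],[0,0,0],2.5],[[0,0,2.0],[0,0,0],2.5],[[0,0,1.0],[0,0,0],2.5],[[0,0,0.4],[0,0,0],2.5],[[0,0,0],[0,0,0],2.5]])

```text
clock: 11.82
position: [474.5, -160.2, 17.6]
ee_rot: [1.0, 0.025, 0.0, 0.0]
contact_force: [-0.3, -0.8, -0.8]
gripper_width: 29.3
```

Run:
```python
from h import *
to(471.6,-160.2,13)
```

```text
t 11.82 pos [ 474.5 -160.2   17.6] w 29.3 shift now cm [-0.29 -0.01  0.46] after turn cm [-0.29 -0.01  0.46] rot [ 0.  -0.1 -0. ] F [-0.3 -0.8 -0.8]
```

Call:
jog_arm(rows=[[[0,0,0.4],[0,0,0],2.5],[[0,0,0],[0,0,0],2.5],[[0,0,0],[0,0,0],5.0],[[0,0,0],[0,0,0],5.0],[[0,0,-2],[0,0,0],5.0],[[0,0,-4],[0,0,0],5.0],[[0,0,-5],[0,0,0],5.0],[[0,0,-5],[0,0,0],5.0],[[0,0,-2],[0,0,0],5.0],[[0,0,0],[0,0,0],5.0]])

```text
clock: 13.08
position: [474.9, -160.2, 194.9]
ee_rot: [1.0, 0.024, 0.002, 0.0]
contact_force: [0.2, 1.0, -0.4]
gripper_width: 50.3
```

Run:
```python
from h import *
to(541,212.3,190)
snap('scene','s9.png',(120,130,290,290),4)
```

```text
t 13.07 pos [ 474.9 -160.2  194.9] w 50.3 shift now cm [  8.42 -36.89   0.52] after turn cm [  8.45 -36.88   0.49] rot [ 0.  -0.3 -0.1] F [ 0.2  1.  -0.4]
```

View pics/s9.png

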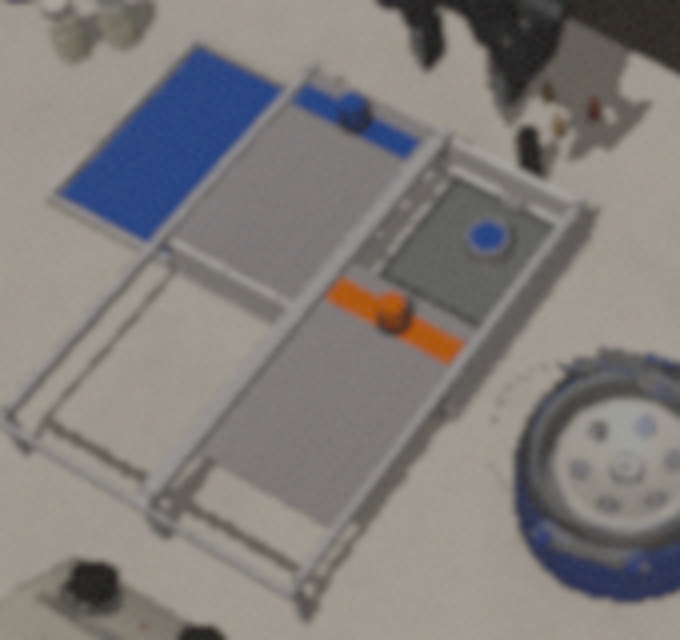

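Call:
jog_arm(rows=[[[0.0,-4.6,0],[0,0,0],5.0],[[0.0,-4.6,0],[0,0,0],5.0],[[0.0,-4.6,0],[0,0,0],5.0],[[0.4,-4.6,0],[0,0,0],5.0],[[1.6,-4.6,0],[0,0,0],5.0],[[2.1,-4.6,0],[0,0,0],5.0],[[2.2,-4.6,0],[0,0,0],5.0],[[2.1,-4.6,0],[0,0,0],5.0],[[0,0,0],[0,0,0],5.0]])

```text
clock: 14.25
position: [540.0, 213.8, 190.1]
ee_rot: [1.0, 0.026, -0.002, 0.001]
contact_force: [0.6, -0.8, -0.6]
gripper_width: 49.9
```

Run:
```python
from h import *
snap('top','t10.png',(130,140,290,290),5);snap('scene','s10.png',(300,200,440,350),4)
to(541,212.3,80)
```

```text
t 14.35 pos [538.9 211.2 190.8] w 49.5 shift now cm [ 0.26 -0.13 11.08] after turn cm [ 0.21 -0.1  11.08] rot [ 0.1  0.2 -0. ] F [ 0.1 -0.3 -0.5]
```

View pics/t10.png

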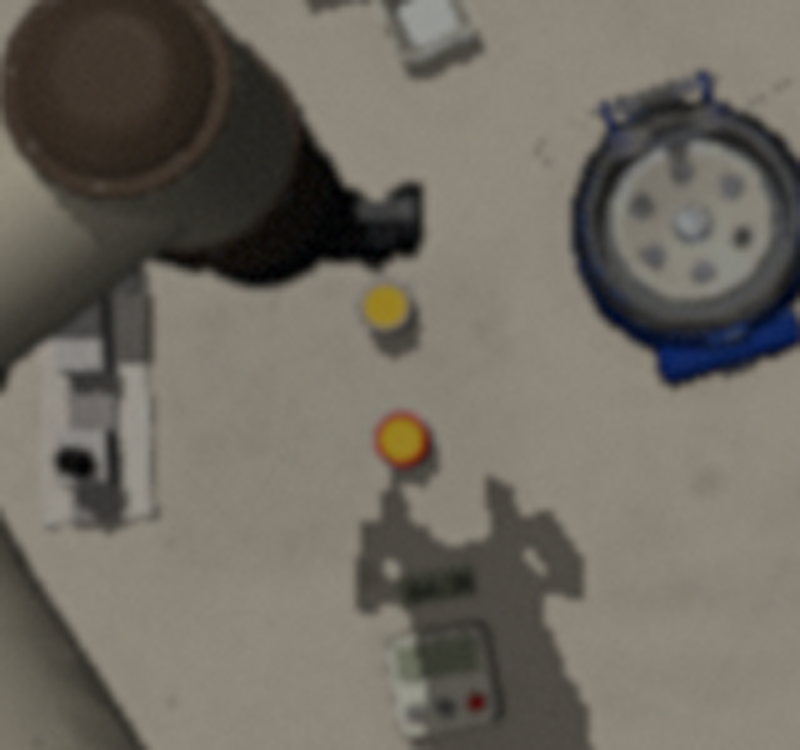

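View pics/s10.png

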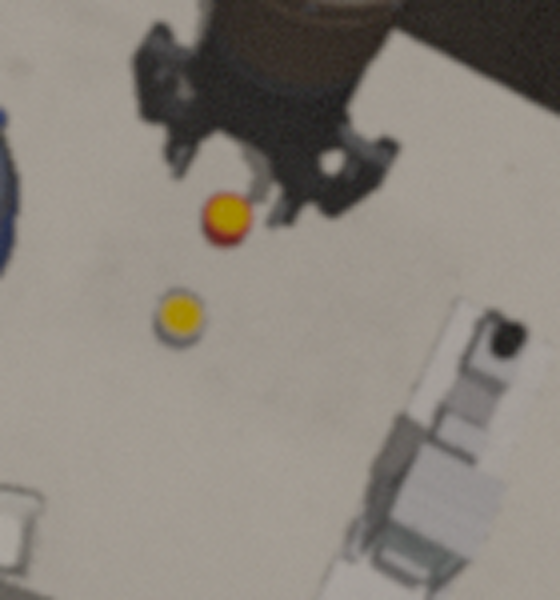

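Call:
jog_arm(rows=[[[0.1,-0.1,4],[0,0,0],5.0],[[0,0,4],[0,0,0],5.0],[[0,0,4],[0,0,0],5.0],[[0,0,3.5],[0,0,0],5.0],[[0,0,2],[0,0,0],5.0],[[0,0,0.8],[0,0,0],5.0],[[0,0,0],[0,0,0],5.0],[[0,0,0],[0,0,0],5.0]])

```text
clock: 15.35
position: [541.5, 212.6, 11.2]
ee_rot: [1.0, 0.024, 0.001, -0.001]
contact_force: [0.0, -0.7, 0.4]
gripper_width: 50.0
```

Run:
```python
from h import *
to(541,212.3,5)
snap('scene','s11.png',(300,200,440,350),4)
```

```text
t 15.35 pos [541.5 212.6  11.2] w 50.0 shift now cm [-0.05  0.03  0.62] after turn cm [-0.05  0.03  0.62] rot [-0.1 -0.1 -0.1] F [ 0.  -0.7  0.4]
```

View pics/s11.png

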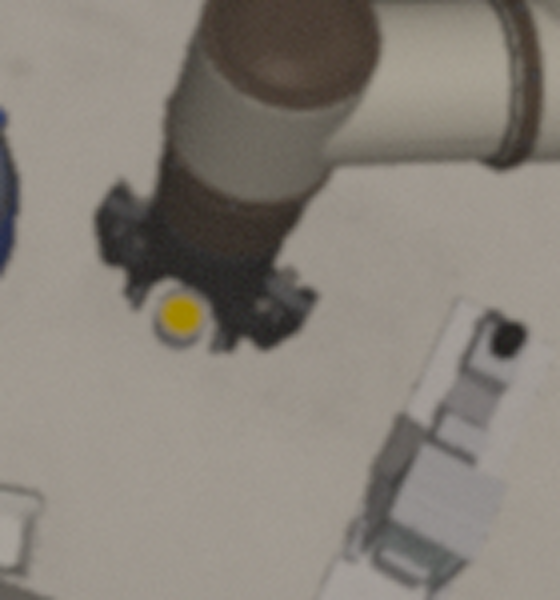

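Call:
jog_arm(rows=[[[0,0,0.6],[0,0,0],5.0],[[0,0,0],[0,0,0],5.0],[[0,0,0],[0,0,0],2.5],[[0,0,0],[0,0,0],2.5],[[0,0,0],[0,0,0],2.5],[[0,0,0],[0,0,0],2.5],[[0,0,-0.5],[0,0,0],2.5],[[0,0,-2],[0,0,0],2.5],[[0,0,-4],[0,0,0],2.5],[[0,0,-5],[0,0,0],2.5]])

```text
clock: 16.65
position: [540.0, 211.8, 119.1]
ee_rot: [1.0, 0.024, -0.002, 0.001]
contact_force: [0.0, 0.6, -1.0]
gripper_width: 29.9
```

Call:
jog_arm(rows=[[[0,0,-5],[0,0,0],2.5],[[0,0,-2.5],[0,0,0],2.5],[[0,0,0],[0,0,0],2.5]])

```text
clock: 17.02
position: [541.7, 213.0, 196.4]
ee_rot: [1.0, 0.024, 0.002, -0.001]
contact_force: [0.4, 0.7, -0.9]
gripper_width: 29.8
```

Run:
```python
from h import *
to(512,-158.3,190)
snap('scene','s12.png',(280,150,440,350),4)
```

```text
t 17.02 pos [541.7 213.  196.4] w 29.8 shift now cm [-4.79 36.95  0.52] after turn cm [-4.81 36.94  0.64] rot [-0.2 -0.2 -0. ] F [ 0.4  0.7 -0.9]
```

View pics/s12.png

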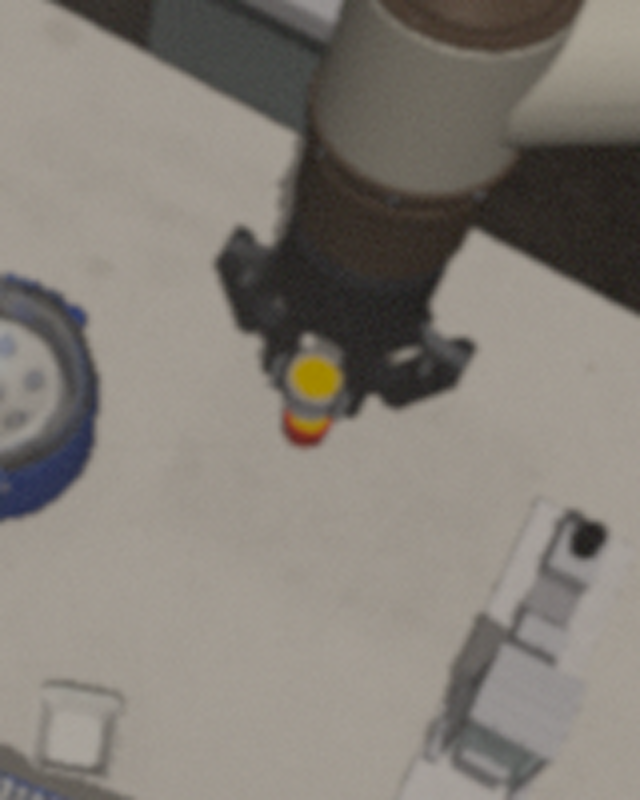

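Call:
jog_arm(rows=[[[-2.4,4.6,0],[0,0,0],2.5],[[-2.4,4.6,0],[0,0,0],2.5],[[0,4.6,0],[0,0,0],2.5],[[0,4.6,0],[0,0,0],2.5],[[0,4.6,0],[0,0,0],2.5],[[0,4.6,0],[0,0,0],2.5],[[0,4.6,0],[0,0,0],2.5],[[0,4.7,0],[0,0,0],2.5],[[0,0,0],[0,0,0],2.5],[[0,0,0],[0,0,0],2.5]])

```text
clock: 18.32
position: [510.1, -158.2, 192.5]
ee_rot: [1.0, 0.024, -0.002, -0.0]
contact_force: [0.4, 0.3, -0.1]
gripper_width: 29.8
```

Run:
```python
from h import *
to(512,-158.3,80)
snap('scene','s13.png',(120,110,290,290),4)
```

```text
t 18.32 pos [ 510.1 -158.2  192.5] w 29.8 shift now cm [ 0.23  0.02 11.25] after turn cm [1.900e-01 1.000e-02 1.125e+01] rot [-0.   0.2 -0.1] F [ 0.4  0.3 -0.1]
```

View pics/s13.png

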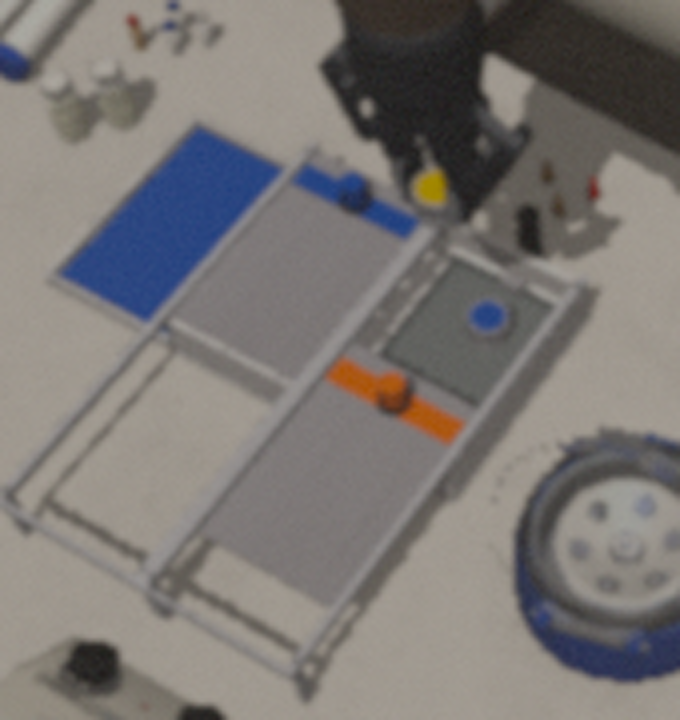

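Run:
```python
from h import *
f=lambda u,v,z: back('scene',120+u/4,110+v/4,z)[:2].round(1)-[2.3,2.2]
print('blank',f(487,316,29),'lidfront',f(385,352,52),f(478,402,52),'knob',f(392,382,76),'floor corners',f(383,352,7),f(455,262,7),f(552,304,7))
```

```text
blank [ 474.5 -159. ] lidfront [ 548.9 -187.4] [ 544.7 -112.2] knob [ 575.2 -157.3] floor corners [ 529.6 -211. ] [ 438.4 -216.7] [ 428.3 -137. ]
```

Call:
jog_arm(rows=[[[0.0,0,4],[0,0,0],2.5],[[0,0,4],[0,0,0],2.5],[[0,0,3],[0,0,0],2.5],[[0,0,2.5],[0,0,0],2.5],[[0,0,2.5],[0,0,0],2.5],[[0,0,1.0],[0,0,0],2.5],[[0,0,0],[0,0,0],2.5],[[0,0,0],[0,0,0],2.5]])

```text
clock: 19.38
position: [511.9, -158.1, 25.1]
ee_rot: [1.0, 0.025, 0.001, 0.0]
contact_force: [0.3, -0.3, -0.3]
gripper_width: 29.3
```

Run:
```python
from h import *
to(512,-158.3,13)
```

```text
t 19.38 pos [ 511.9 -158.1   25.1] w 29.3 shift now cm [0.01 0.02 1.21] after turn cm [0.01 0.02 1.21] rot [ 0.  -0.1 -0. ] F [ 0.3 -0.3 -0.3]
```

Call:
jog_arm(rows=[[[0,0,0.8],[0,0,0],2.5],[[0,0,0.4],[0,0,0],2.5],[[0,0,0],[0,0,0],2.5],[[0,0,0],[0,0,0],5.0],[[0,0,0],[0,0,0],5.0],[[0,0,-2],[0,0,0],5.0],[[0,0,-4],[0,0,0],5.0],[[0,0,-5],[0,0,0],5.0],[[0,0,0],[0,0,0],5.0]])

```text
clock: 20.5
position: [514.0, -158.7, 126.6]
ee_rot: [1.0, 0.025, 0.005, 0.001]
contact_force: [-0.7, 0.0, 0.2]
gripper_width: 50.0
```

Run:
```python
from h import *
to(575,-157.2,48)
snap('scene','s14.png',(120,110,290,290),4)
```

```text
t 20.5 pos [ 514.  -158.7  126.6] w 50.0 shift now cm [6.02 0.15 7.92] after turn cm [6.1  0.16 7.86] rot [ 0.1 -0.6 -0. ] F [-0.7  0.   0.2]
```

View pics/s14.png

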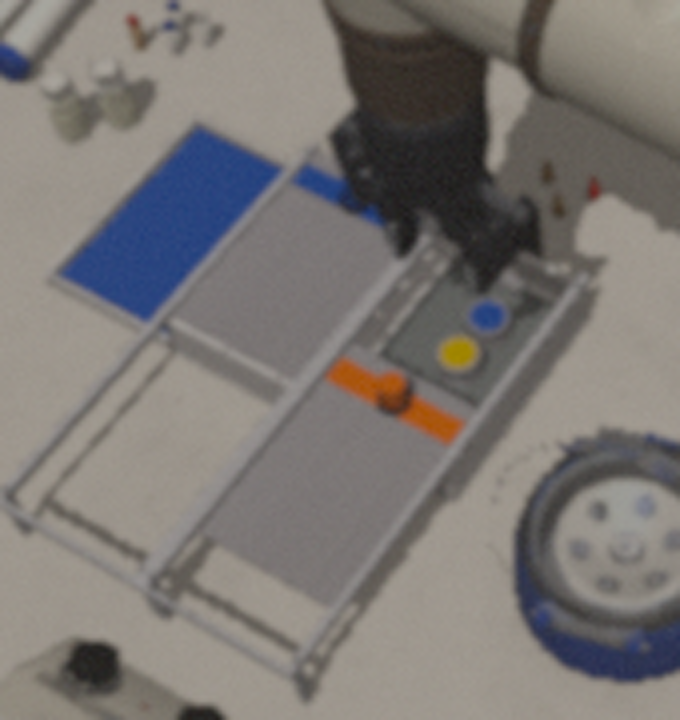

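Call:
jog_arm(rows=[[[6.1,0.1,0],[0,0,0],5.0],[[0,0,0],[0,0,0],5.0],[[0,0,3],[0,0,0],5.0],[[0,0,2.5],[0,0,0],5.0],[[0,0,0],[0,0,0],5.0],[[0,0,0],[0,0,0],5.0]])

```text
clock: 21.3
position: [572.1, -156.5, 67.4]
ee_rot: [1.0, 0.025, 0.0, 0.0]
contact_force: [0.1, -0.0, -0.3]
gripper_width: 50.0
```

Run:
```python
from h import *
to(575,-157.2,60)
snap('scene','s15.png',(120,110,290,290),4)
```

```text
t 21.3 pos [ 572.1 -156.5   67.4] w 50.0 shift now cm [0.28 0.08 0.74] after turn cm [0.28 0.08 0.74] rot [ 0. -0. -0.] F [ 0.1 -0.  -0.3]
```

View pics/s15.png

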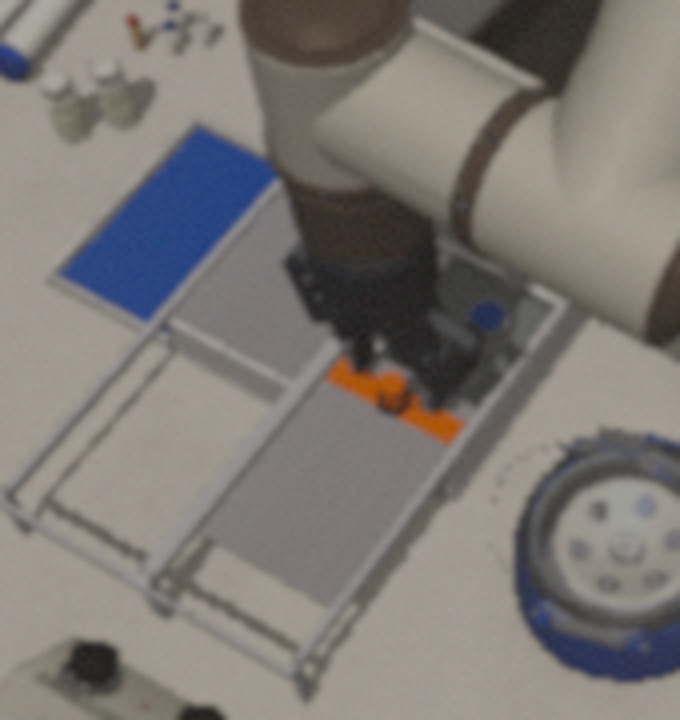

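Call:
jog_arm(rows=[[[0.3,0.05,0.6],[0,0,0],5.0],[[0,0,0],[0,0,0],5.0],[[0,0,0],[0,0,0],1.0],[[0,0,0],[0,0,0],1.0],[[0,0,0],[0,0,0],1.0],[[0,0,0],[0,0,0],1.0],[[0,0,0],[0,0,0],1.0]])

```text
clock: 22.22
position: [575.3, -158.9, 61.8]
ee_rot: [1.0, 0.025, 0.0, 0.001]
contact_force: [-0.7, -8.3, 0.2]
gripper_width: 15.5
```

Run:
```python
from h import *
to(456.7,-161.5,61)
```

```text
t 22.23 pos [ 575.3 -158.9   61.8] w 15.5 shift now cm [-11.86  -0.32   0.07] after turn cm [-11.86  -0.33   0.08] rot [ 0.2 -0.  -0. ] F [-0.7 -8.3  0.2]
```

Call:
jog_arm(rows=[[[-0.5,0.15,0],[0,0,0],1.0],[[-1.5,0,0],[0,0,0],1.0],[[-1.6,0,0],[0,0,0],1.0],[[-1.6,0,0],[0,0,0],1.0],[[-1.6,0,0],[0,0,0],1.0],[[-1.6,0,0],[0,0,0],1.0],[[-1.6,0,0],[0,0,0],1.0],[[-1.3,0,0],[0,0,0],1.0],[[0,0,0],[0,0,0],1.0],[[0,0,0],[0,0,0],1.0]])

```text
clock: 23.48
position: [461.3, -166.2, 61.8]
ee_rot: [1.0, 0.025, -0.0, 0.002]
contact_force: [-0.6, -14.6, 0.8]
gripper_width: 15.2
```

Run:
```python
from h import *
to(456.7,-161.5,61)
snap('scene','s16.png',(120,90,290,270),4)
snap('top','t16.png',(290,110,450,260),5)
```

```text
t 23.48 pos [ 461.3 -166.2   61.8] w 15.2 shift now cm [-0.43 -0.49  0.08] after turn cm [-0.43 -0.49  0.08] rot [ 0.2  0.1 -0. ] F [ -0.6 -14.6   0.8]
```

View pics/s16.png

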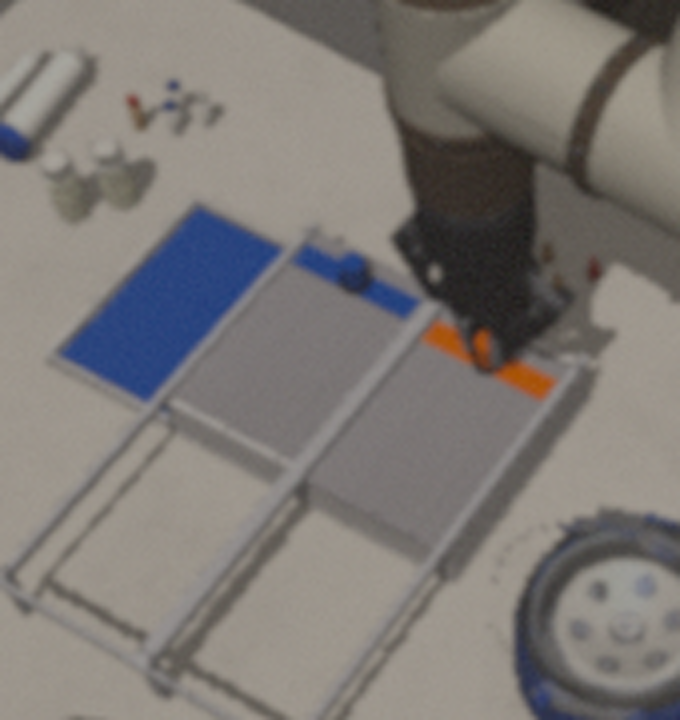

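View pics/t16.png

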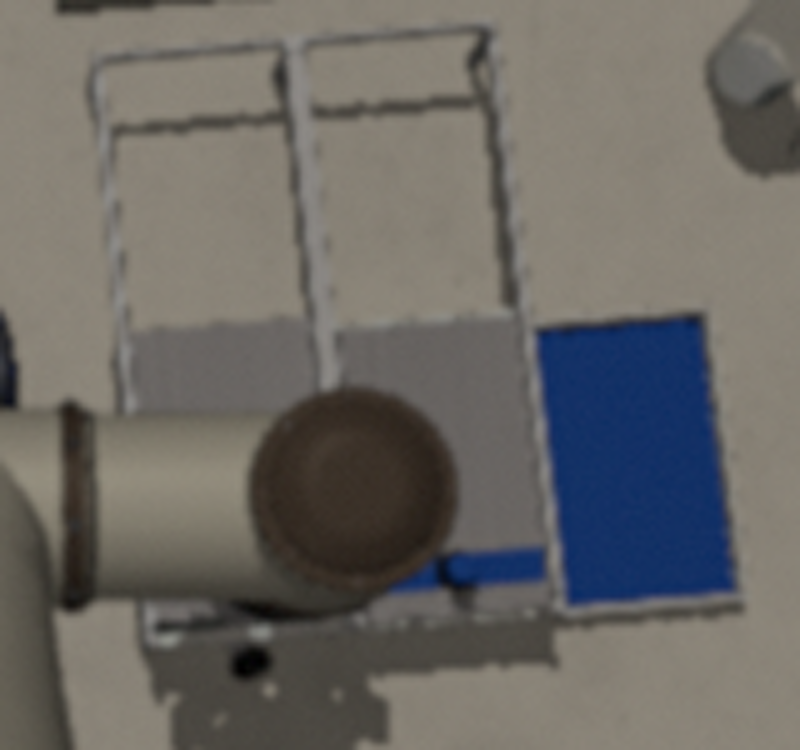

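Call:
jog_arm(rows=[[[-0.3,0.3,0],[0,0,0],1.0],[[-0.3,0,0],[0,0,0],1.0],[[0,0,0],[0,0,0],1.0],[[0,0,0],[0,0,0],1.0]])

```text
clock: 24.08
position: [456.4, -166.8, 61.7]
ee_rot: [1.0, 0.025, 0.0, 0.0]
contact_force: [0.0, 1.2, 6.4]
gripper_width: 15.1
```

Call:
jog_arm(rows=[[[-0.3,0,0],[0,0,0],1.0],[[-0.2,0,0],[0,0,0],1.0],[[0,0,0],[0,0,0],1.0]])

```text
clock: 24.45
position: [452.3, -167.1, 61.7]
ee_rot: [1.0, 0.025, 0.001, 0.0]
contact_force: [1.5, 1.0, 6.3]
gripper_width: 14.9
```

Call:
jog_arm(rows=[[[-0.3,0,0],[0,0,0],1.0],[[0,0,0],[0,0,0],1.0],[[0,0,0],[0,0,0],1.0]])

```text
clock: 24.82
position: [452.3, -167.1, 61.8]
ee_rot: [1.0, 0.025, 0.004, 0.0]
contact_force: [6.3, 2.1, -0.0]
gripper_width: 15.0
```

Run:
```python
from h import *
to(456.7,-161.5,61)
snap('scene','s17.png',(150,150,250,250),6)
```

```text
t 24.82 pos [ 452.3 -167.1   61.8] w 15.0 shift now cm [ 0.47 -0.54  0.08] after turn cm [ 0.47 -0.54  0.08] rot [ 0.  -0.5  0. ] F [ 6.3  2.1 -0. ]
```

View pics/s17.png

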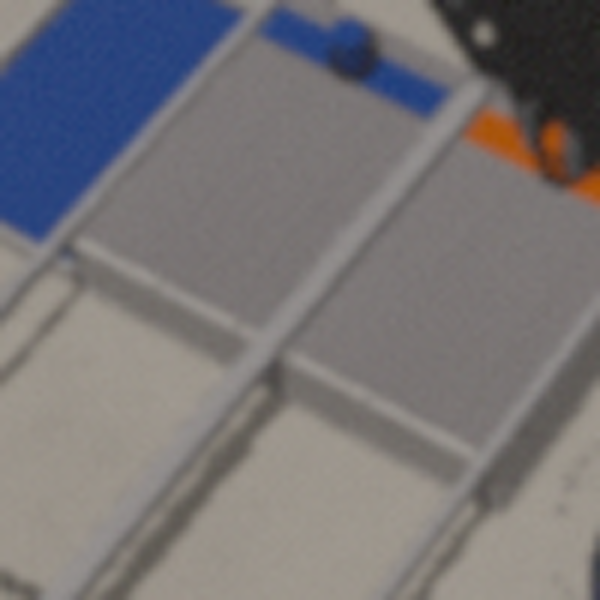

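Call:
jog_arm(rows=[[[0,0,0],[0,0,0],5.0],[[0,0,0],[0,0,0],5.0],[[0,0,0],[0,0,0],5.0],[[0,0,-3],[0,0,-0.7],5.0],[[0,0,-2],[0,0,0],5.0],[[0,0,0],[0,0,0],5.0]])

```text
clock: 25.62
position: [448.9, -167.6, 112.2]
ee_rot: [1.0, 0.03, 0.001, 0.0]
contact_force: [0.3, 0.5, -1.0]
gripper_width: 49.6
```

Run:
```python
from h import *
to(410.5,-168,61,3.55)
snap('top','t18.png',(290,110,450,260),5)
for n in('shuttle_knob','inner_knob','outer_knob'):
  print(n,find('top',n)[:2],[back('top',*f[1],72).round() for f in find('top',n)[:2]])
```

```text
t 25.62 pos [ 448.9 -167.6  112.2] w 49.6 shift now cm [-3.85 -0.19  5.11] after turn cm [-3.83 -0.19  5.12] rot [ 0.  -0.2 -0.1] F [ 0.3  0.5 -1. ]
shuttle_knob [(0.37, array([336.5, 241.1]))] [array([ 412., -158.,   72.])]
inner_knob [(0.59, array([385.2, 189.7])), (0.18, array([145.5, 217. ]))] [array([ 554., -299.,   72.]), array([490., 375.,  72.])]
outer_knob [(0.76, array([334.5, 185.1]))] [array([ 570., -158.,   72.])]
```

View pics/t18.png

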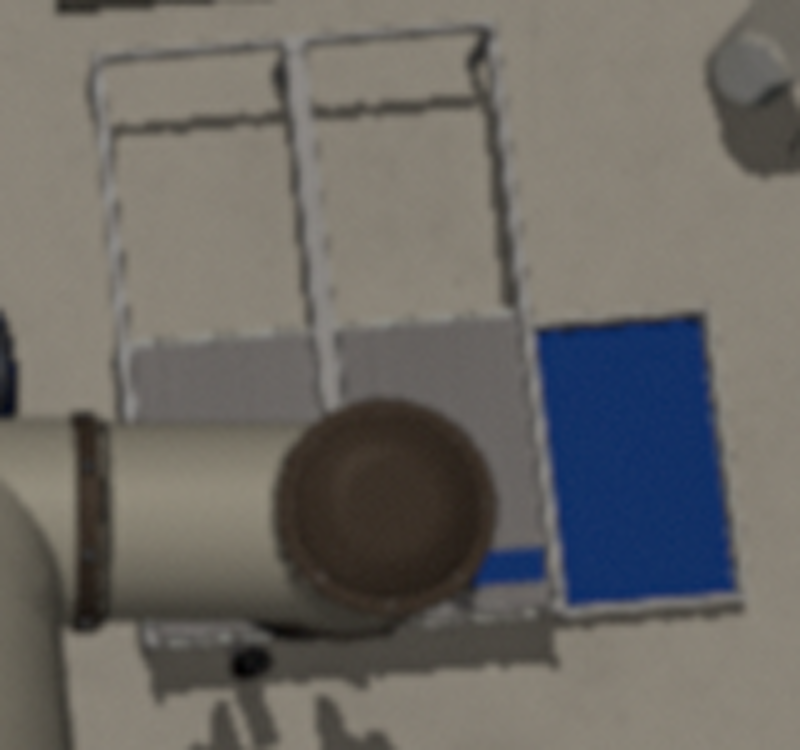

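Run:
```python
from h import *
for z in (60,72): print(back('top',340,242,z).round(1))
```

```text
[ 410.4 -169.    60. ]
[ 409.8 -167.4   72. ]
```

Call:
jog_arm(rows=[[[-3.8,0,0],[0,0,0],5.0],[[0,0,0],[0,0,0],5.0],[[0,0,2.0],[0,0,0],5.0],[[0,0,0],[0,0,0],5.0]])

```text
clock: 26.48
position: [409.9, -169.7, 90.1]
ee_rot: [1.0, 0.031, -0.002, -0.0]
contact_force: [-0.2, 0.3, -0.2]
gripper_width: 50.2
```

Run:
```python
from h import *
to(410.5,-168,61,3.55)
snap('scene','s19.png',(180,90,300,210),6)
```

```text
t 26.48 pos [ 409.9 -169.7   90.1] w 50.2 shift now cm [ 0.08 -0.17  2.91] after turn cm [ 0.08 -0.17  2.91] rot [-0.   0.2 -0.1] F [-0.2  0.3 -0.2]
```

View pics/s19.png

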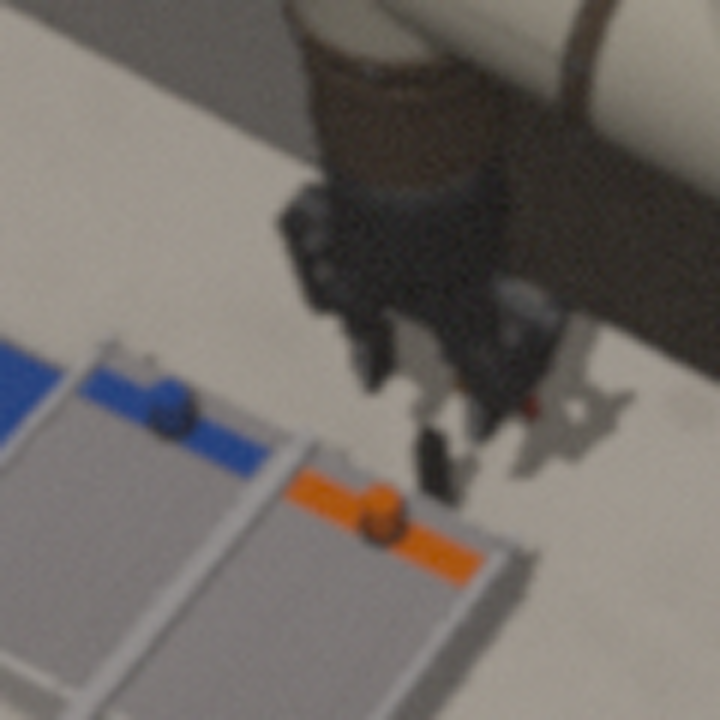

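Call:
jog_arm(rows=[[[0.05,-0.1,2.5],[0,0,0],5.0],[[0,0,0.5],[0,0,0],5.0],[[0,0,0],[0,0,0],5.0],[[0,0,0],[0,0,0],1.0],[[0,0,0],[0,0,0],1.0],[[0,0,0],[0,0,0],1.0],[[0,0,0],[0,0,0],1.0]])

```text
clock: 27.4
position: [411.5, -169.6, 62.2]
ee_rot: [1.0, 0.031, 0.001, 0.001]
contact_force: [-0.7, -6.1, 3.2]
gripper_width: 14.4
```

Run:
```python
from h import *
to(410.5,-168,61,3.55)
snap('scene','s20.png',(180,90,300,210),6)
```

```text
t 27.4 pos [ 411.5 -169.6   62.2] w 14.4 shift now cm [-0.09 -0.17  0.11] after turn cm [-0.09 -0.17  0.12] rot [ 0.1 -0.1 -0. ] F [-0.7 -6.1  3.2]
```

View pics/s20.png

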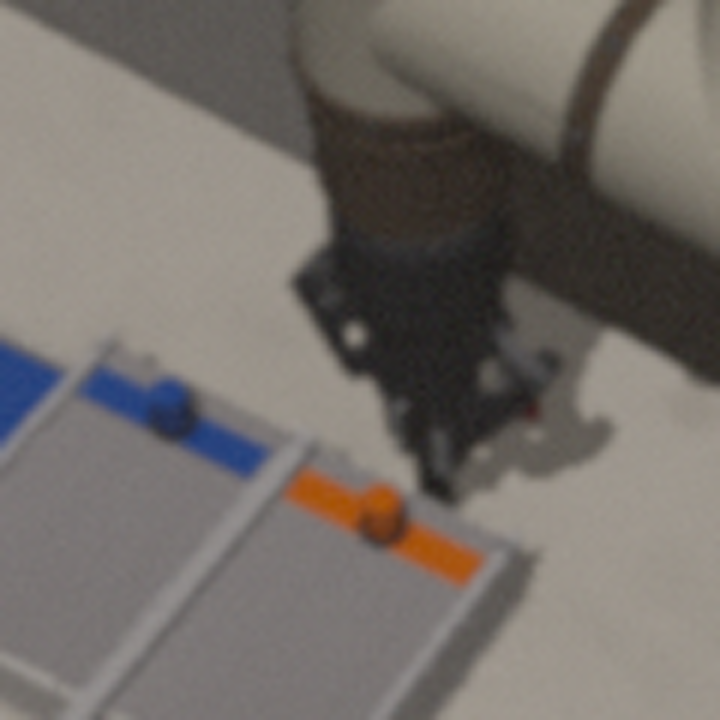

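Call:
jog_arm(rows=[[[0,0.4,0],[0,0,0],1.0],[[0,0.9,0],[0,0,0],1.0],[[0,1.2,0],[0,0,0],1.0],[[0,1.2,0],[0,0,0],1.0],[[0,1.2,0],[0,0,0],1.0],[[0,1.2,0],[0,0,0],1.0],[[0,1.2,0],[0,0,0],1.0],[[0,1.2,0],[0,0,0],1.0],[[0,1.2,0],[0,0,0],1.0],[[0,1.0,0],[0,0,0],1.0]])

```text
clock: 28.7
position: [418.4, -275.9, 62.1]
ee_rot: [1.0, 0.031, 0.001, 0.0]
contact_force: [0.3, 1.9, 5.4]
gripper_width: 14.9
```

Call:
jog_arm(rows=[[[0,0.5,0],[0,0,0],1.0],[[0,0.3,0],[0,0,0],1.0],[[0,0,0],[0,0,0],1.0],[[0,0,0],[0,0,0],1.0]])

```text
clock: 29.2
position: [418.9, -284.1, 62.1]
ee_rot: [1.0, 0.031, 0.001, 0.001]
contact_force: [-0.5, -0.3, 4.8]
gripper_width: 14.8
```

Call:
jog_arm(rows=[[[0,0.3,0],[0,0,0],1.0],[[0,0.3,0],[0,0,0],1.0],[[0,0,0],[0,0,0],1.0],[[0,0,0],[0,0,0],1.0]])

```text
clock: 29.7
position: [419.1, -288.7, 62.1]
ee_rot: [1.0, 0.031, 0.001, -0.0]
contact_force: [0.1, 5.5, 8.5]
gripper_width: 14.8
```

Call:
jog_arm(rows=[[[0,0.3,0],[0,0,0],1.0],[[0,0,0],[0,0,0],1.0],[[0,0,0],[0,0,0],1.0]])

```text
clock: 30.08
position: [419.1, -289.0, 62.1]
ee_rot: [1.0, 0.03, 0.001, -0.002]
contact_force: [1.8, 19.5, 13.3]
gripper_width: 14.6
```

Call:
jog_arm(rows=[[[0,-0.3,0],[0,0,0],1.0],[[0,0,0],[0,0,0],5.0],[[0,0,0],[0,0,0],5.0],[[0,0,0],[0,0,0],5.0],[[0,0,-3],[0,0,0],5.0],[[0,0,-1.5],[0,0,0],5.0],[[2.5,0,0],[0,0,0],5.0],[[0,0,0],[0,0,0],5.0]])

```text
clock: 31.08
position: [444.4, -288.1, 106.2]
ee_rot: [1.0, 0.031, 0.001, 0.0]
contact_force: [-0.6, 0.3, 0.6]
gripper_width: 50.1
```

Run:
```python
from h import *
to(459.7,-285.6,61,3.55)
snap('scene','s21.png',(120,90,260,230),5);snap('top','t21.png',(290,110,450,260),5)
```

```text
t 31.07 pos [ 444.4 -288.1  106.2] w 50.1 shift now cm [ 1.54 -0.16  4.53] after turn cm [ 1.54 -0.16  4.52] rot [ 0.  -0.1 -0. ] F [-0.6  0.3  0.6]
```

View pics/s21.png

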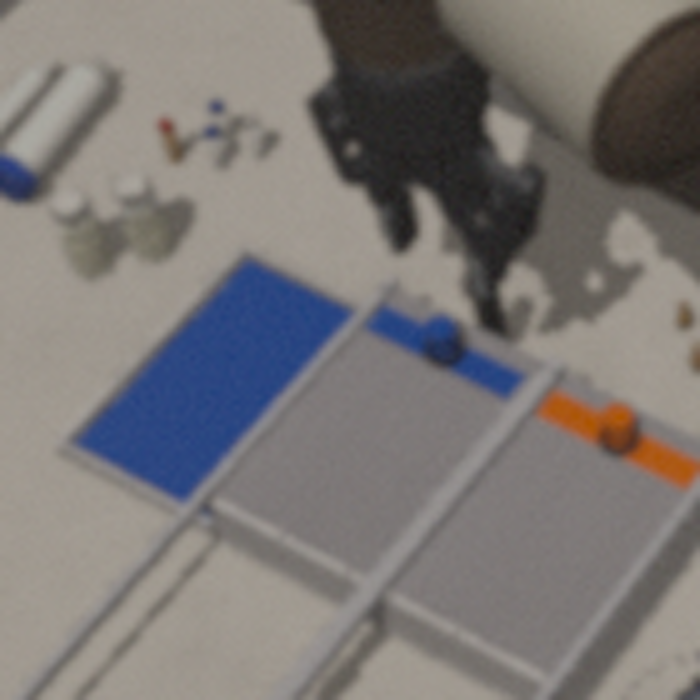

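View pics/t21.png

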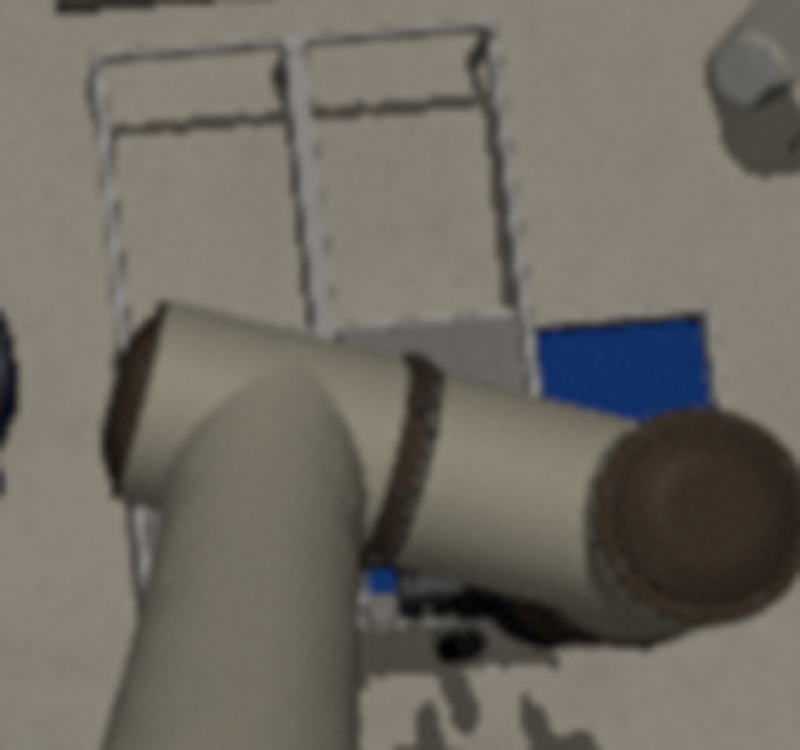

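Call:
jog_arm(rows=[[[1.55,-0.2,0],[0,0,0],5.0],[[0,0,2.2],[0,0,0],5.0],[[0,0,2.2],[0,0,0],5.0],[[0,0,0],[0,0,0],5.0],[[0,0,0],[0,0,0],1.0],[[0,0,0],[0,0,0],1.0],[[0,0,0],[0,0,0],1.0],[[0,0,0],[0,0,0],1.0]])

```text
clock: 32.17
position: [459.7, -285.8, 63.4]
ee_rot: [1.0, 0.031, 0.001, 0.001]
contact_force: [0.3, -2.4, 4.7]
gripper_width: 15.1
```

Run:
```python
from h import *
to(459.7,-285.6,61,3.55)
snap('scene','s22.png',(120,90,260,230),5)
```

```text
t 32.17 pos [ 459.7 -285.8   63.4] w 15.1 shift now cm [ 0.   -0.02  0.24] after turn cm [ 0.   -0.02  0.24] rot [ 0.1 -0.2 -0. ] F [ 0.3 -2.4  4.7]
```

View pics/s22.png

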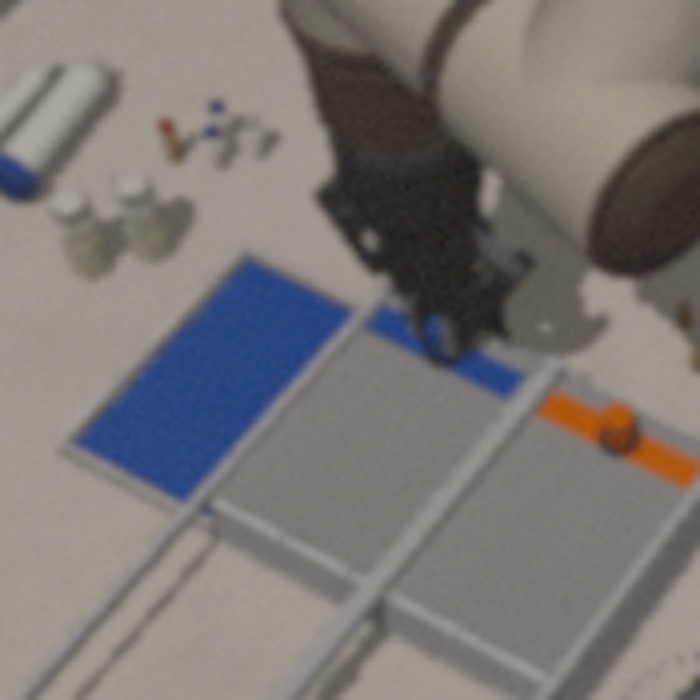

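Call:
jog_arm(rows=[[[0.5,0,0],[0,0,0],1.0],[[1.6,0,0],[0,0,0],1.0],[[1.6,0,0],[0,0,0],1.0],[[1.6,0,0],[0,0,0],1.0],[[1.6,0,0],[0,0,0],1.0],[[1.6,0,0],[0,0,0],1.0],[[1.6,0,0],[0,0,0],1.0],[[1.6,0,0],[0,0,0],1.0],[[1.6,0,0],[0,0,0],1.0],[[0.7,0,0],[0,0,0],1.0]])

```text
clock: 33.48
position: [599.3, -276.8, 63.4]
ee_rot: [1.0, 0.031, 0.001, 0.0]
contact_force: [-1.4, -1.7, 6.4]
gripper_width: 15.3
```

Call:
jog_arm(rows=[[[0,0,0],[0,0,0],1.0],[[0,0,0],[0,0,0],5.0],[[0,0,0],[0,0,0],5.0],[[0,0,0],[0,0,0],5.0],[[0,0,-3],[0,0,0],5.0],[[0,0,-4],[0,0,0],5.0],[[0,0,0],[0,0,0],5.0]])

```text
clock: 34.35
position: [600.4, -277.1, 136.1]
ee_rot: [1.0, 0.031, 0.004, 0.001]
contact_force: [0.3, 0.1, 0.2]
gripper_width: 49.9
```

Run:
```python
from h import *
to(519.5,-281,61,3.55)
snap('scene','s23.png',(120,90,260,230),5)
snap('top','t23.png',(290,110,450,260),5)
```

```text
t 34.35 pos [ 600.4 -277.1  136.1] w 49.9 shift now cm [-8.15 -0.13  7.45] after turn cm [-8.1  -0.11  7.51] rot [ 0.1 -0.4 -0. ] F [0.3 0.1 0.2]
```

View pics/s23.png

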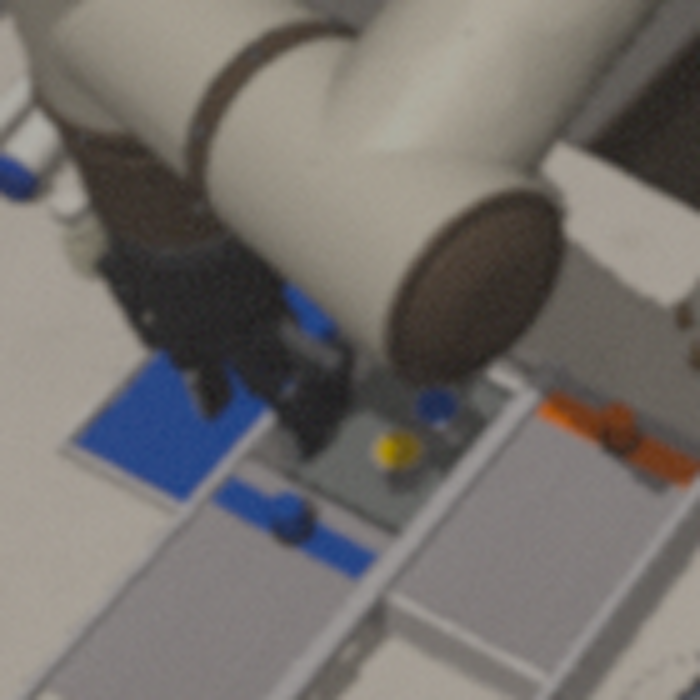

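View pics/t23.png

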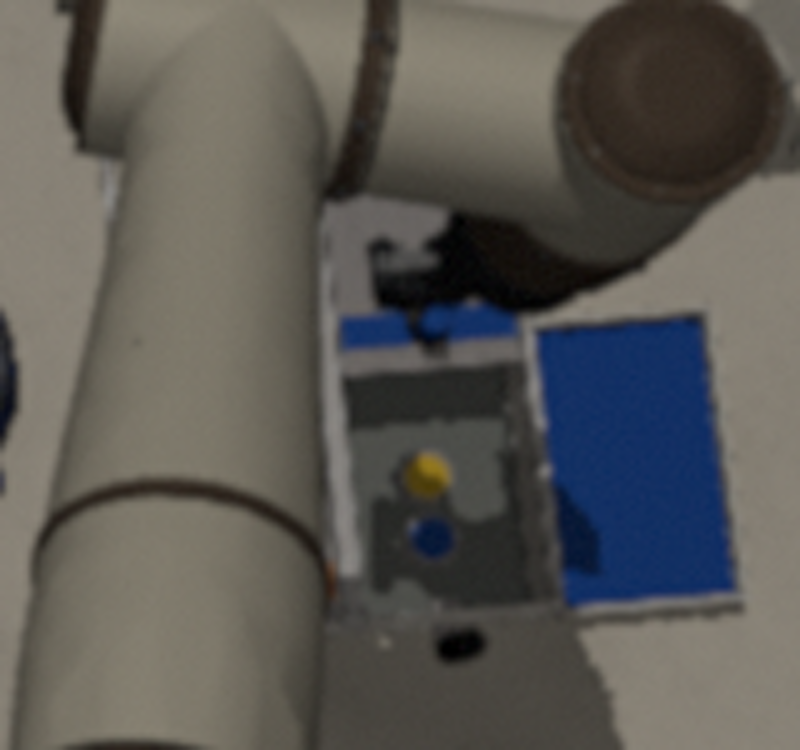

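Run:
```python
from h import *
for n,a,b in[('y',(375.6,205),(397,450)),('b',(376.4,217.4),(437,406))]:
  print(n,back('top',*a,29)[:2],back('scene',120+b[0]/5,90+b[1]/5,29)[:2])
```

```text
y [ 517.01445696 -279.57673402] [ 520.46915345 -273.73632163]
b [ 480.91614671 -280.22916354] [ 483.53296144 -274.69300995]
```

Call:
jog_arm(rows=[[[-4,-0.25,0],[0,0,0],4.6],[[-4.1,-0.25,0],[0,0,0],4.6],[[0,0,0],[0,0,0],4.6],[[0,0,3.5],[0,0,0],4.6],[[0,0,3],[0,0,0],4.6],[[0,0,0],[0,0,0],4.6],[[0,0,0],[0,0,0],4.6]])

```text
clock: 35.33
position: [518.1, -276.7, 67.5]
ee_rot: [1.0, 0.031, 0.0, 0.0]
contact_force: [-0.3, -0.2, -0.3]
gripper_width: 46.2
```

Run:
```python
from h import *
to(519,-277.3,13,3.55)
snap('scene','s24.png',(120,90,260,230),5)
snap('top','t24.png',(290,110,450,260),5)
```

```text
t 35.33 pos [ 518.1 -276.7   67.5] w 46.2 shift now cm [0.09 0.06 5.45] after turn cm [0.09 0.07 5.45] rot [ 0. -0. -0.] F [-0.3 -0.2 -0.3]
```

View pics/s24.png

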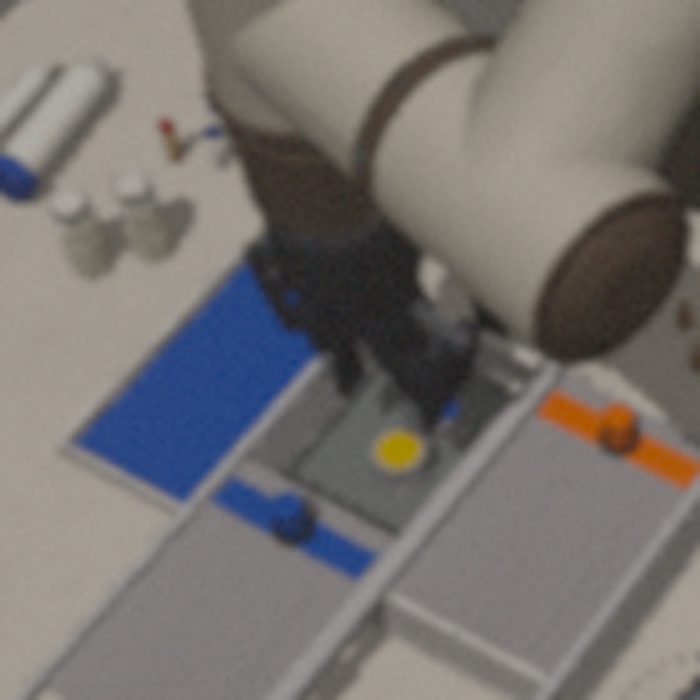

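View pics/t24.png

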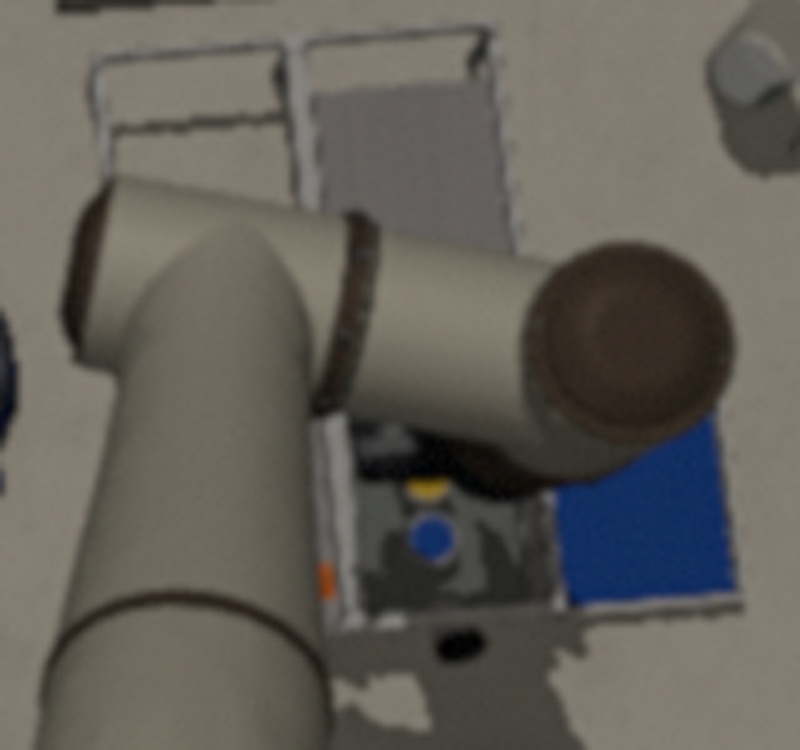

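Call:
jog_arm(rows=[[[0.1,0.05,2.0],[0,0,0],4.6],[[0,0,2.0],[0,0,0],4.6],[[0,0,1.2],[0,0,0],4.6],[[0,0,0],[0,0,0],4.6],[[0,0,0],[0,0,0],4.6],[[0,0,0],[0,0,0],2.5],[[0,0,0],[0,0,0],2.5],[[0,0,0],[0,0,0],2.5],[[0,0,0],[0,0,0],2.5]])

```text
clock: 36.55
position: [519.0, -277.2, 16.4]
ee_rot: [1.0, 0.031, 0.001, 0.0]
contact_force: [-1.2, 0.3, 6.2]
gripper_width: 29.5
```

Call:
jog_arm(rows=[[[0,0,-1],[0,0,0],2.5],[[0,0,-3],[0,0,0],2.5],[[0,0,-4],[0,0,0],2.5],[[0,0,-4],[0,0,0],2.5],[[0,0,0],[0,0,0],2.5]])

```text
clock: 37.17
position: [520.3, -277.5, 139.2]
ee_rot: [1.0, 0.031, 0.004, 0.001]
contact_force: [0.7, -0.1, -0.1]
gripper_width: 29.5
```

Run:
```python
from h import *
to(548,-407,90,3.55)
snap('scene','s25.png',(120,70,260,230),5)
```

```text
t 37.17 pos [ 520.3 -277.5  139.2] w 29.5 shift now cm [ 1.93 13.08  4.98] after turn cm [ 1.96 13.09  4.92] rot [ 0.2 -0.4 -0. ] F [ 0.7 -0.1 -0.1]
```

View pics/s25.png

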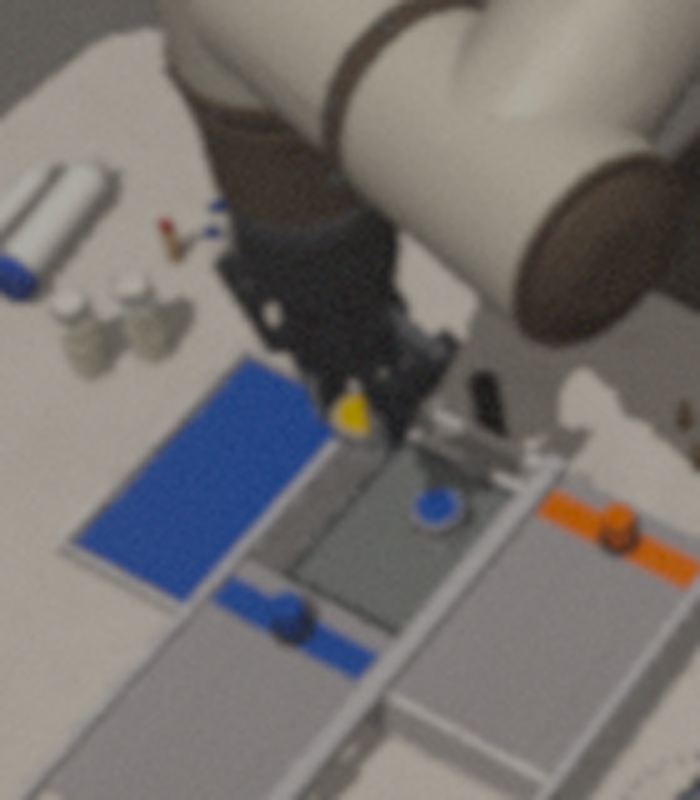

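Call:
jog_arm(rows=[[[1.0,4.4,0],[0,0,0],2.5],[[1.0,4.4,0],[0,0,0],2.5],[[0,4.3,0],[0,0,0],2.5],[[0,0,0],[0,0,0],2.5],[[0,0,4],[0,0,0],2.5],[[0,0,0],[0,0,0],2.5],[[0,0,0],[0,0,0],2.5]])

```text
clock: 38.1
position: [546.4, -406.1, 95.6]
ee_rot: [1.0, 0.031, -0.0, 0.0]
contact_force: [-0.5, 0.6, -0.4]
gripper_width: 29.3
```

Run:
```python
from h import *
to(548,-407,15,3.55)
snap('scene','s26.png',(100,70,260,230),5)
```

```text
t 38.1 pos [ 546.4 -406.1   95.6] w 29.3 shift now cm [0.15 0.09 8.06] after turn cm [0.15 0.1  8.06] rot [0. 0. 0.] F [-0.5  0.6 -0.4]
```

View pics/s26.png

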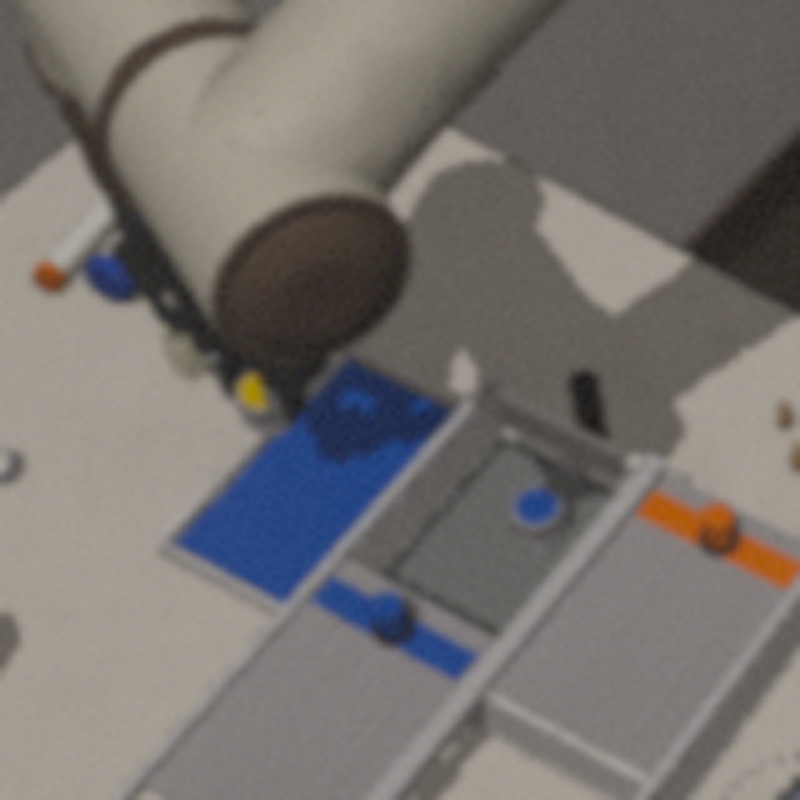

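Now lower to about 15 mm and release.

Call:
jog_arm(rows=[[[0,0,3],[0,0,0],2.5],[[0,0,3],[0,0,0],2.5],[[0,0,1.5],[0,0,0],2.5],[[0,0,0],[0,0,0],2.5],[[0,0,0],[0,0,0],2.5]])

```text
clock: 38.78
position: [547.3, -407.0, 21.9]
ee_rot: [1.0, 0.031, 0.001, 0.001]
contact_force: [-0.8, 0.6, -0.7]
gripper_width: 29.0
```

Run:
```python
from h import *
to(548,-407,15,3.55)
```

```text
t 38.77 pos [ 547.3 -407.    21.9] w 29.0 shift now cm [0.07 0.   0.69] after turn cm [0.07 0.   0.69] rot [ 0.1 -0.1 -0. ] F [-0.8  0.6 -0.7]
```

Call:
jog_arm(rows=[[[0,0,0.7],[0,0,0],2.5],[[0,0,0],[0,0,0],2.5],[[0,0,0],[0,0,0],4.8],[[0,0,0],[0,0,0],4.8],[[0,0,-2],[0,0,0],4.8],[[0,0,-4],[0,0,0],4.8],[[0,0,-6],[0,0,0],4.8],[[0,0,0],[0,0,0],4.8]])

```text
clock: 39.78
position: [549.6, -408.6, 141.8]
ee_rot: [0.999, 0.031, 0.006, 0.004]
contact_force: [0.4, 0.6, -0.2]
gripper_width: 48.1
```

Run:
```python
from h import *
to(482.2,-278.5,65,3.55)
snap('scene','s27.png',(100,70,260,230),5)
```

```text
t 39.77 pos [ 549.6 -408.6  141.8] w 48.1 shift now cm [ -6.01 -13.47   7.49] after turn cm [ -5.92 -13.41   7.68] rot [ 0.5 -0.7  0. ] F [ 0.4  0.6 -0.2]
```

View pics/s27.png

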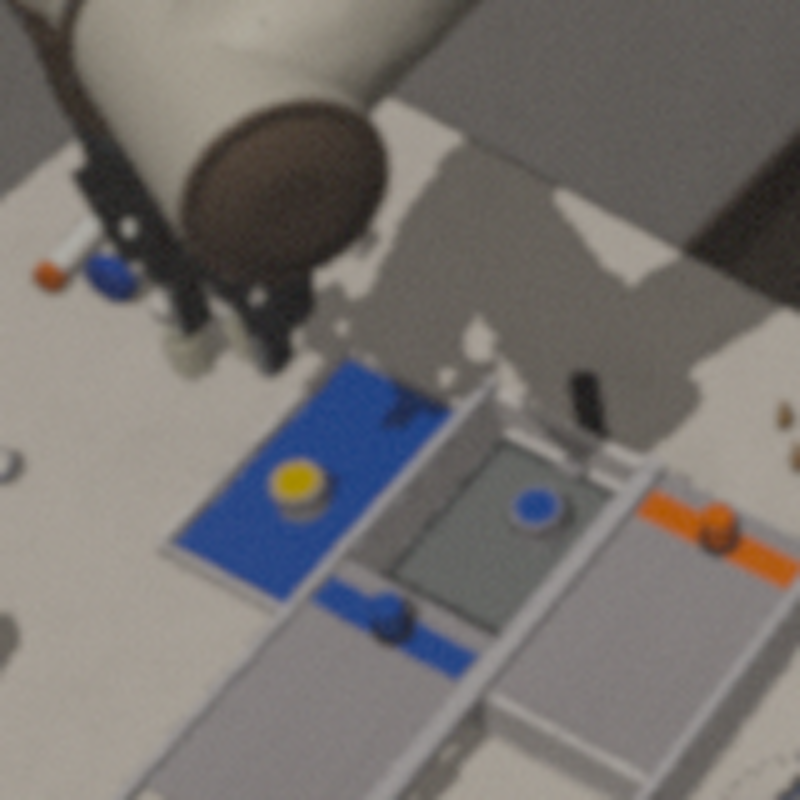

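Call:
jog_arm(rows=[[[-2,-4.5,0],[0,0,0],4.6],[[-2,-4.5,0],[0,0,0],4.6],[[-1.9,-4.4,0],[0,0,0],4.6],[[0,0,0],[0,0,0],4.6],[[0,0,4],[0,0,0],4.6],[[0,0,3],[0,0,0],4.6],[[0,0,0],[0,0,0],4.6],[[0,0,0],[0,0,0],4.6]])

```text
clock: 40.83
position: [480.1, -277.0, 63.9]
ee_rot: [1.0, 0.031, 0.001, 0.0]
contact_force: [0.5, -0.0, 0.1]
gripper_width: 45.9
```

Run:
```python
from h import *
to(482.2,-278.5,15,3.55)
snap('scene','s28.png',(120,70,260,230),5)
```

```text
t 40.83 pos [ 480.1 -277.    63.9] w 45.9 shift now cm [0.2  0.16 4.89] after turn cm [0.2  0.16 4.89] rot [ 0.1 -0.1 -0. ] F [ 0.5 -0.   0.1]
```

View pics/s28.png

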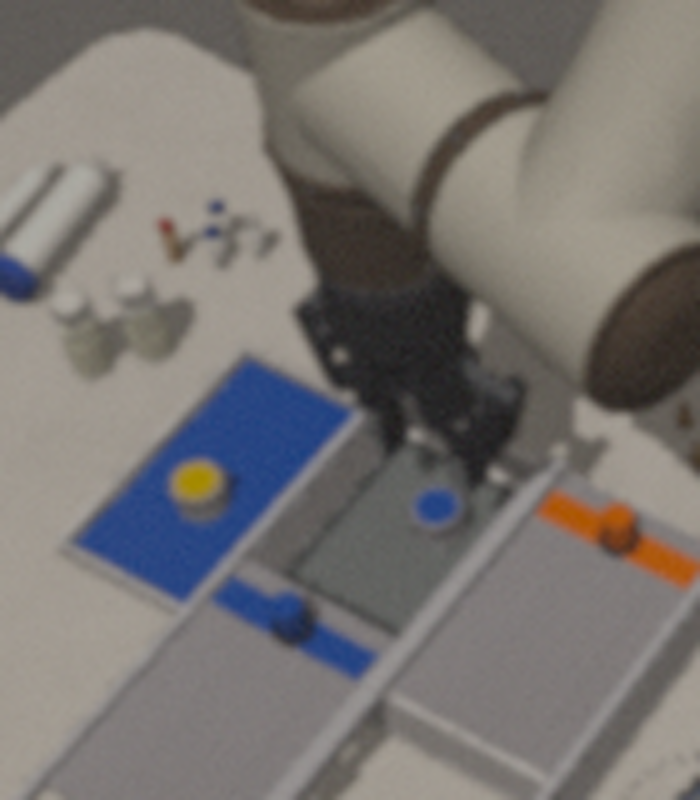

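Call:
jog_arm(rows=[[[0.2,0.1,2.0],[0,0,0],4.6],[[0,0,1.8],[0,0,0],4.6],[[0,0,1.0],[0,0,0],4.6],[[0,0,0],[0,0,0],4.6],[[0,0,0],[0,0,0],4.6],[[0,0,0],[0,0,0],2.5],[[0,0,0],[0,0,0],2.5],[[0,0,0],[0,0,0],2.5],[[0,0,0],[0,0,0],2.5]])

```text
clock: 42.0
position: [481.9, -277.4, 16.3]
ee_rot: [1.0, 0.031, 0.001, 0.0]
contact_force: [-0.6, 1.0, 5.9]
gripper_width: 29.4
```

Call:
jog_arm(rows=[[[0,0,-1],[0,0,0],2.5],[[0,0,-3],[0,0,0],2.5],[[0,0,-4],[0,0,0],2.5],[[0,0,-4],[0,0,0],2.5],[[0,0,0],[0,0,0],2.5],[[0,0,0],[0,0,0],2.5]])

```text
clock: 42.75
position: [480.5, -276.8, 134.9]
ee_rot: [1.0, 0.03, -0.0, -0.0]
contact_force: [-0.7, -1.2, -1.2]
gripper_width: 29.4
```

Run:
```python
from h import *
to(500,-409,90,3.55)
snap('scene','s29.png',(120,70,260,230),5)
```

```text
t 42.75 pos [ 480.5 -276.8  134.9] w 29.4 shift now cm [ 1.14 13.31  4.48] after turn cm [ 1.12 13.31  4.49] rot [-0.   0.  -0.1] F [-0.7 -1.2 -1.2]
```

View pics/s29.png

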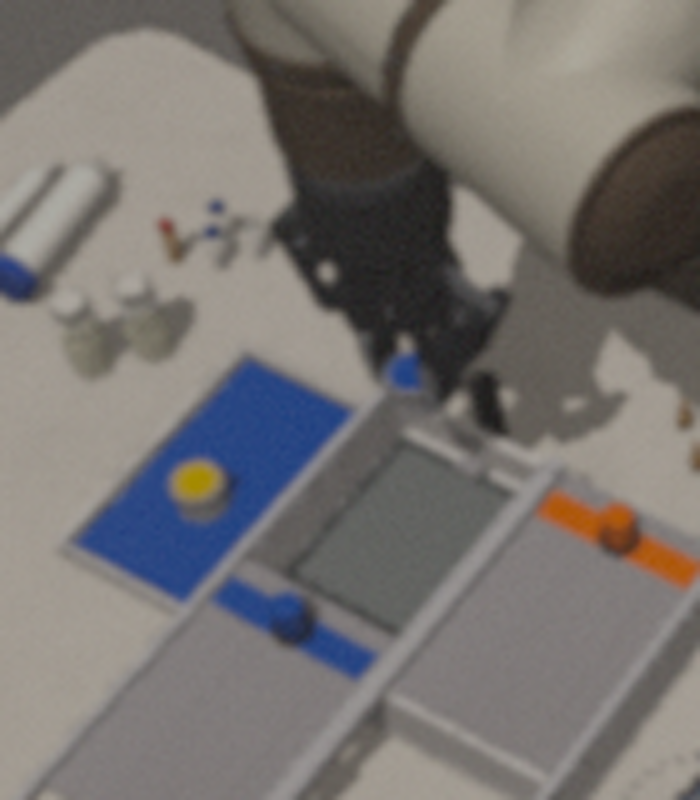

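Call:
jog_arm(rows=[[[0.5,4.4,0],[0,0,0],2.5],[[0.5,4.4,0],[0,0,0],2.5],[[0,4.4,0],[0,0,0],2.5],[[0,0,0],[0,0,0],2.5],[[0,0,4],[0,0,0],2.5],[[0,0,4],[0,0,0],2.5],[[0,0,3],[0,0,0],2.5],[[0,0,0],[0,0,0],2.5],[[0,0,0],[0,0,0],2.5]])

```text
clock: 43.92
position: [499.8, -408.3, 25.9]
ee_rot: [1.0, 0.031, 0.0, 0.0]
contact_force: [0.6, -0.1, -0.4]
gripper_width: 29.5
```

Run:
```python
from h import *
to(500,-409,15,3.55)
```

```text
t 43.92 pos [ 499.8 -408.3   25.9] w 29.5 shift now cm [0.02 0.07 1.09] after turn cm [0.02 0.07 1.09] rot [ 0. -0.  0.] F [ 0.6 -0.1 -0.4]
```

Call:
jog_arm(rows=[[[0,0,1.1],[0,0,0],2.5],[[0,0,0],[0,0,0],2.5],[[0,0,0],[0,0,0],4.8],[[0,0,0],[0,0,0],4.8],[[0,0,-2],[0,0,0],4.8],[[0,0,-4],[0,0,0],4.8],[[0,0,-6],[0,0,0],4.8],[[0,0,0],[0,0,0],4.8],[[0,0,0],[0,0,0],4.8]])

```text
clock: 45.05
position: [499.0, -408.0, 134.4]
ee_rot: [1.0, 0.03, 0.0, -0.0]
contact_force: [-0.0, 0.5, -1.5]
gripper_width: 47.9
```

Run:
```python
from h import *
to(600,-277.1,75,3.55)
snap('scene','s30.png',(100,70,260,230),5)
```

```text
t 45.05 pos [ 499.  -408.   134.4] w 47.9 shift now cm [ 10.87 -12.45   5.95] after turn cm [ 10.89 -12.44   5.94] rot [-0.  -0.  -0.1] F [-0.   0.5 -1.5]
```

View pics/s30.png

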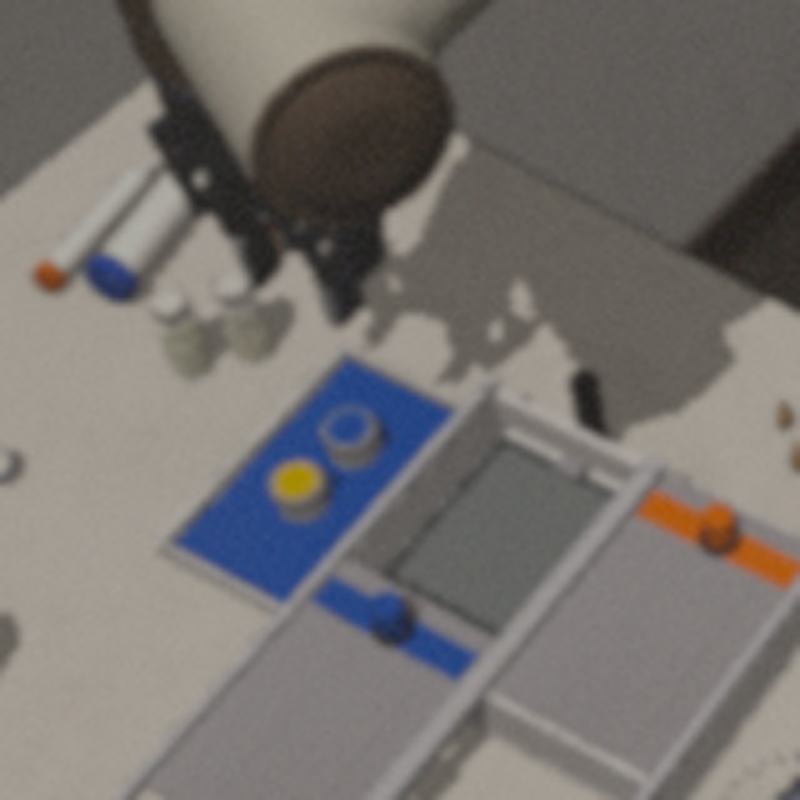

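Both tins stand in the clean tray. Now shut the inner lid: its knob was left at about (600, −277).

Call:
jog_arm(rows=[[[3.6,-4.1,0],[0,0,0],5.0],[[3.6,-4.1,0],[0,0,0],5.0],[[3.6,-4.2,0],[0,0,0],5.0],[[0,0,0],[0,0,0],5.0],[[0,0,3.0],[0,0,0],5.0],[[0,0,2.5],[0,0,0],5.0],[[0,0,0],[0,0,0],5.0],[[0,0,0],[0,0,0],5.0]])

```text
clock: 46.1
position: [599.4, -278.7, 79.4]
ee_rot: [1.0, 0.03, -0.0, 0.0]
contact_force: [-1.0, -0.1, 0.5]
gripper_width: 50.1
```

Run:
```python
from h import *
to(600,-277.1,63,3.55)
snap('scene','s31.png',(100,70,260,230),5)
```

```text
t 46.1 pos [ 599.4 -278.7   79.4] w 50.1 shift now cm [ 0.07 -0.15  1.64] after turn cm [ 0.07 -0.15  1.64] rot [ 0.   0.  -0.1] F [-1.  -0.1  0.5]
```

View pics/s31.png

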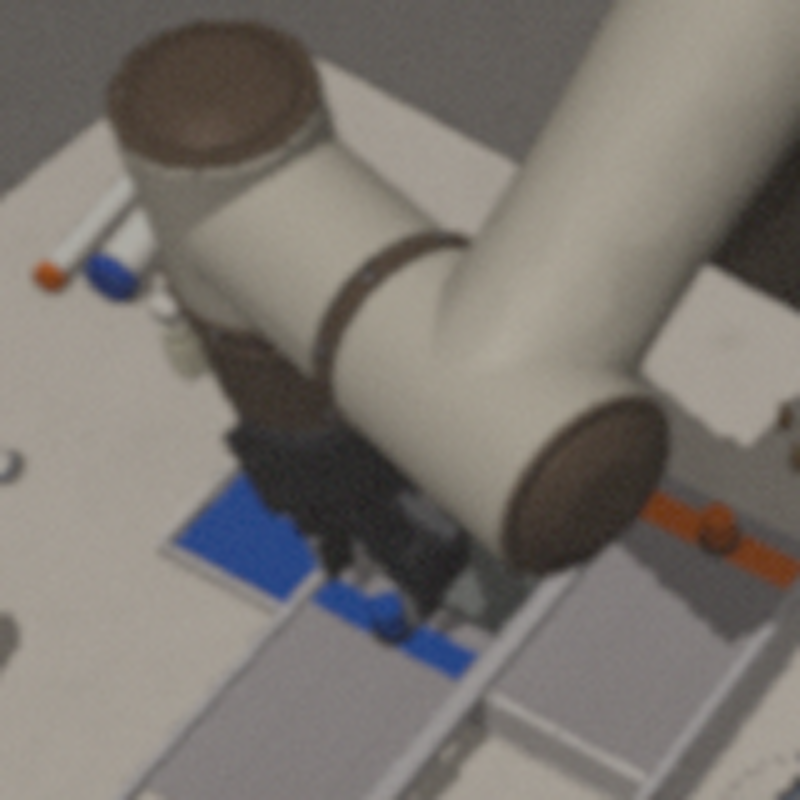

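Call:
jog_arm(rows=[[[0.05,-0.15,1.6],[0,0,0],5.0],[[0,0,0],[0,0,0],5.0],[[0,0,0],[0,0,0],5.0],[[0,0,0],[0,0,0],1.0],[[0,0,0],[0,0,0],1.0],[[0,0,0],[0,0,0],1.0],[[0,0,0],[0,0,0],1.0]])

```text
clock: 47.02
position: [600.1, -276.8, 63.7]
ee_rot: [1.0, 0.031, 0.0, 0.0]
contact_force: [-1.0, -1.1, 2.6]
gripper_width: 15.0
```

Call:
jog_arm(rows=[[[-0.5,0,0],[0,0,0],1.0],[[-1.6,0,0],[0,0,0],1.0],[[-1.6,0,0],[0,0,0],1.0],[[-1.6,0,0],[0,0,0],1.0],[[-1.6,0,0],[0,0,0],1.0],[[-1.6,0,0],[0,0,0],1.0],[[-1.6,0,0],[0,0,0],1.0],[[-1.6,0,0],[0,0,0],1.0],[[-1.4,0,0],[0,0,0],1.0],[[0,0,0],[0,0,0],1.0]])

```text
clock: 48.28
position: [467.1, -285.3, 63.7]
ee_rot: [1.0, 0.03, -0.001, 0.0]
contact_force: [-0.6, -6.1, 4.8]
gripper_width: 15.0
```

Call:
jog_arm(rows=[[[-0.5,0,0],[0,0,0],1.0],[[-0.4,0,0],[0,0,0],1.0],[[0,0,0],[0,0,0],1.0],[[0,0,0],[0,0,0],1.0]])

```text
clock: 48.78
position: [459.6, -285.8, 63.7]
ee_rot: [1.0, 0.031, 0.0, 0.001]
contact_force: [1.0, -6.5, 3.3]
gripper_width: 15.1
```

Call:
jog_arm(rows=[[[-0.3,0,0],[0,0,0],1.0],[[0,0,0],[0,0,0],1.0],[[0,0,0],[0,0,0],1.0]])

```text
clock: 49.15
position: [459.6, -285.8, 63.7]
ee_rot: [1.0, 0.031, 0.003, 0.001]
contact_force: [6.3, -3.8, 0.2]
gripper_width: 15.5
```

Call:
jog_arm(rows=[[[0.2,0,0],[0,0,0],5.0],[[0,0,0],[0,0,0],5.0],[[0,0,0],[0,0,0],5.0],[[0,0,-3],[0,0,0],5.0],[[0,0,-5],[0,0,0],5.0],[[0,0,-5],[0,0,0],5.0],[[0,0,0],[0,0,0],5.0]])

```text
clock: 50.02
position: [460.9, -285.7, 197.5]
ee_rot: [1.0, 0.031, 0.004, 0.002]
contact_force: [0.2, 0.3, -1.1]
gripper_width: 49.9
```

Run:
```python
from h import *
to(447,387,150,2.85)
snap('scene','s32.png',(100,70,260,230),5)
```

```text
t 50.02 pos [ 460.9 -285.7  197.5] w 49.9 shift now cm [  2.71 -67.24   4.54] after turn cm [  1.95 -67.25   4.75] rot [ 0.2 -0.5  0.7] F [ 0.2  0.3 -1.1]
```

View pics/s32.png

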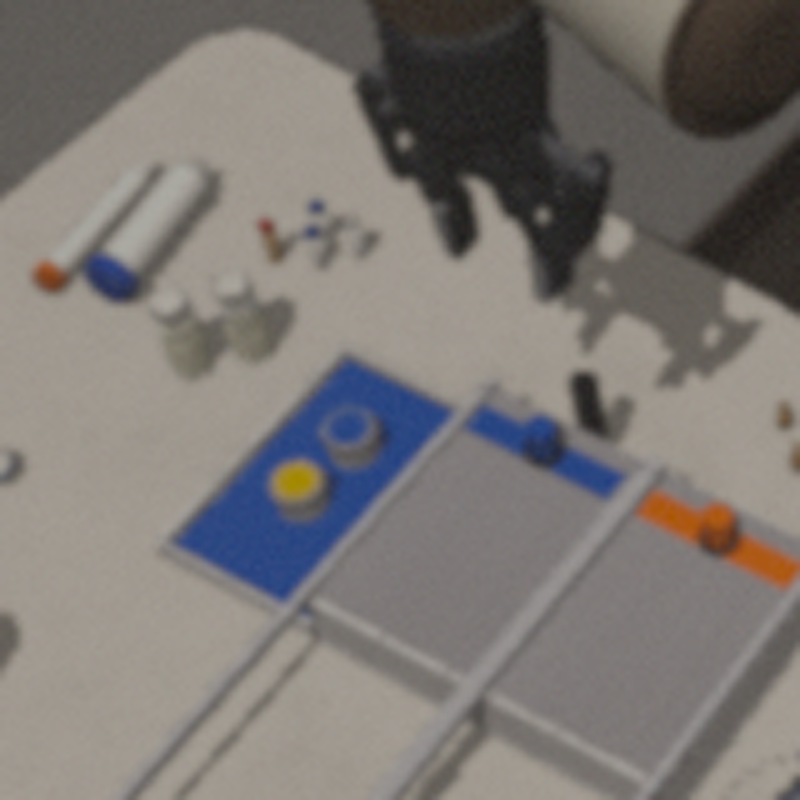

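Call:
jog_arm(rows=[[[0.2,-5,0],[0,0,0.7],5.0],[[0.2,-5,0],[0,0,0],5.0],[[0.2,-5,0],[0,0,0],5.0],[[0.2,-5,0],[0,0,0],5.0],[[0.2,-5,0],[0,0,0],5.0],[[0.2,-5,0],[0,0,0],5.0],[[0.2,-5,0],[0,0,0],5.0],[[0.2,-5,0],[0,0,0],5.0],[[0.2,-5,0],[0,0,0],5.0],[[0.1,-5,0],[0,0,0],5.0]])

```text
clock: 51.32
position: [451.6, 216.2, 191.4]
ee_rot: [1.0, 0.024, -0.002, 0.001]
contact_force: [0.6, 0.1, 0.2]
gripper_width: 49.8
```

Call:
jog_arm(rows=[[[0,-5,0],[0,0,0],5.0],[[0,-5,0],[0,0,0],5.0],[[0,-5,0],[0,0,0],5.0],[[0,-2,2],[0,0,0],5.0],[[0,0,2],[0,0,0],5.0],[[0,0,0],[0,0,0],5.0],[[0,0,0],[0,0,0],5.0]])

```text
clock: 52.2
position: [444.8, 384.7, 153.0]
ee_rot: [1.0, 0.024, -0.0, 0.0]
contact_force: [-0.5, 0.7, -0.0]
gripper_width: 49.9
```

Run:
```python
from h import *
to(447,387,90,2.85)
snap('scene','s33.png',(320,180,480,340),4)
snap('top','t33.png',(90,140,210,260),5)
```

```text
t 52.2 pos [444.8 384.7 153. ] w 49.9 shift now cm [ 0.24 -0.22  6.3 ] after turn cm [ 0.23 -0.22  6.3 ] rot [ 0.   0.  -0.1] F [-0.5  0.7 -0. ]
```

View pics/s33.png

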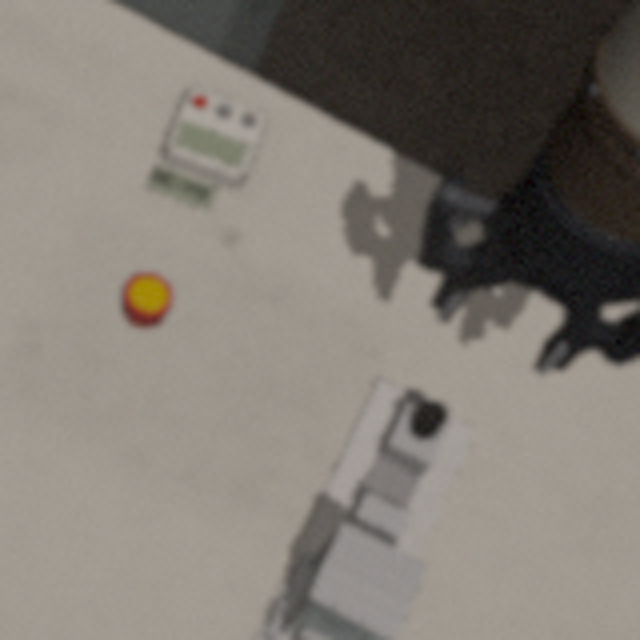

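View pics/t33.png

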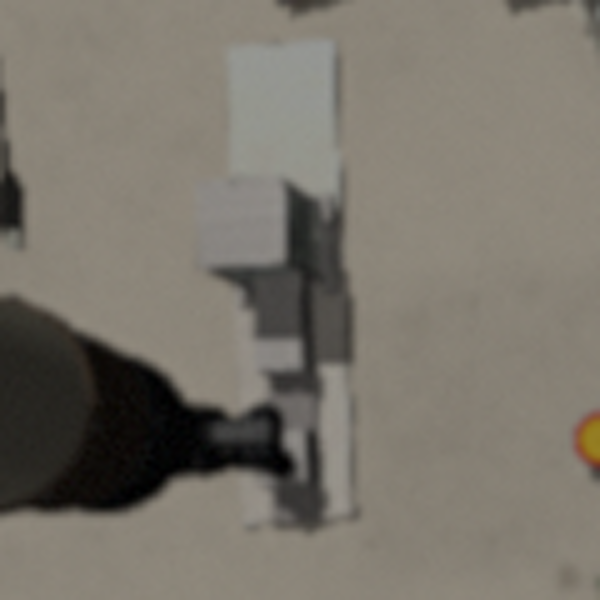

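Call:
jog_arm(rows=[[[0.3,-0.2,3],[0,0,0],5.0],[[0,0,3],[0,0,0],5.0],[[0,0,3],[0,0,0],5.0],[[0,0,1.7],[0,0,0],5.0],[[0,0,0],[0,0,0],5.0],[[0,0,0],[0,0,0],5.0],[[0,0,0],[0,0,0],1.0],[[0,0,0],[0,0,0],1.0],[[0,0,0],[0,0,0],1.0],[[0,0,0],[0,0,0],1.0]])

```text
clock: 53.55
position: [447.8, 386.3, 47.4]
ee_rot: [1.0, 0.025, 0.0, 0.001]
contact_force: [-0.0, -3.5, 5.9]
gripper_width: 14.4
```

Run:
```python
from h import *
to(541.5,391,42,2.85)
```

```text
t 53.55 pos [447.8 386.3  47.4] w 14.4 shift now cm [ 9.39 -0.01  0.54] after turn cm [ 9.39 -0.    0.54] rot [ 0.1 -0.  -0. ] F [-0.  -3.5  5.9]
```

Call:
jog_arm(rows=[[[0.5,0,0],[0,0,0],1.0],[[1.2,0,0],[0,0,0],1.0],[[1.2,0,0],[0,0,0],1.0],[[1.2,0,0],[0,0,0],1.0],[[1.2,0,0],[0,0,0],1.0],[[1.2,0,0],[0,0,0],1.0],[[1.2,0,0],[0,0,0],1.0],[[0.9,0,0],[0,0,0],1.0],[[0,0,0],[0,0,0],1.0],[[0,0,0],[0,0,0],1.0]])

```text
clock: 54.8
position: [534.6, 391.4, 47.4]
ee_rot: [1.0, 0.025, 0.001, -0.0]
contact_force: [2.3, -2.3, 4.7]
gripper_width: 14.5
```

Call:
jog_arm(rows=[[[0.4,0,0],[0,0,0],1.0],[[0.3,0,0],[0,0,0],1.0],[[0,0,0],[0,0,0],1.0],[[0,0,0],[0,0,0],1.0]])

```text
clock: 55.3
position: [540.7, 391.7, 47.4]
ee_rot: [1.0, 0.025, 0.001, -0.0]
contact_force: [0.7, -1.5, 6.0]
gripper_width: 13.9
```

Call:
jog_arm(rows=[[[0.3,0,0],[0,0,0],1.0],[[0,0,0],[0,0,0],1.0],[[0,0,0],[0,0,0],1.0]])

```text
clock: 55.68
position: [541.6, 391.7, 47.4]
ee_rot: [1.0, 0.025, -0.001, 0.001]
contact_force: [-6.5, -2.0, 8.3]
gripper_width: 14.3
```

Hard stop, at the same x as the home position earlier. Release, back off and inspect.

Call:
jog_arm(rows=[[[-0.2,0,0],[0,0,0],1.0],[[0,0,0],[0,0,0],5.0],[[0,0,0],[0,0,0],5.0],[[0,0,0],[0,0,0],5.0],[[0,0,-3],[0,0,0],5.0],[[-1,0,-5],[0,0,0],5.0],[[-5,0,-5],[0,0,0],5.0],[[-5,0,0],[0,0,0],5.0],[[0,0,0],[0,0,0],5.0],[[0,0,0],[0,0,0],5.0]])

```text
clock: 56.92
position: [437.6, 387.1, 170.4]
ee_rot: [1.0, 0.025, 0.0, -0.0]
contact_force: [0.0, 0.4, 0.8]
gripper_width: 49.8
```

Run:
```python
from h import *
to(541.5,391,42,2.85)
snap('scene','s34.png',None,1.42)
snap('scene','s34b.png',(340,240,480,400),5)
snap('top','t34.png',None,1.42)
```

```text
t 56.92 pos [437.6 387.1 170.4] w 49.8 shift now cm [10.39  0.13 12.85] after turn cm [10.4   0.13 12.84] rot [-0. -0. -0.] F [0.  0.4 0.8]
```

View pics/s34.png

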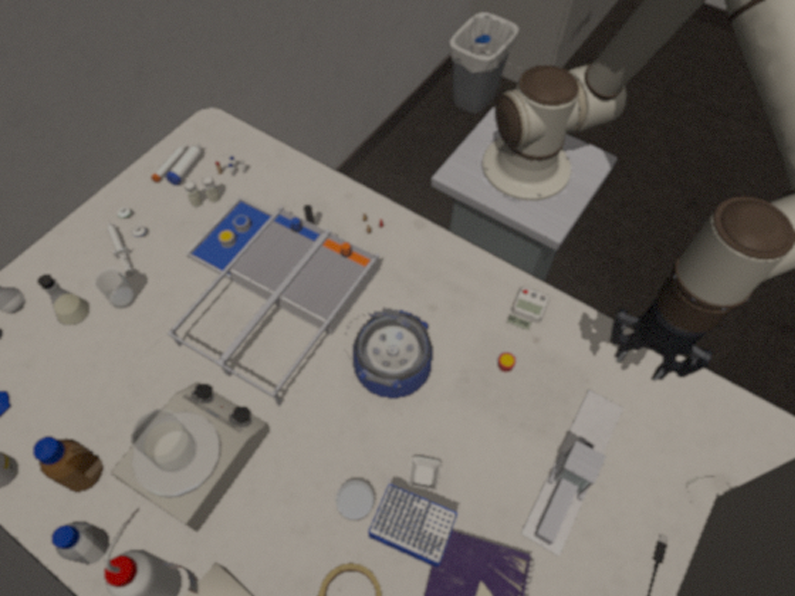

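View pics/s34b.png

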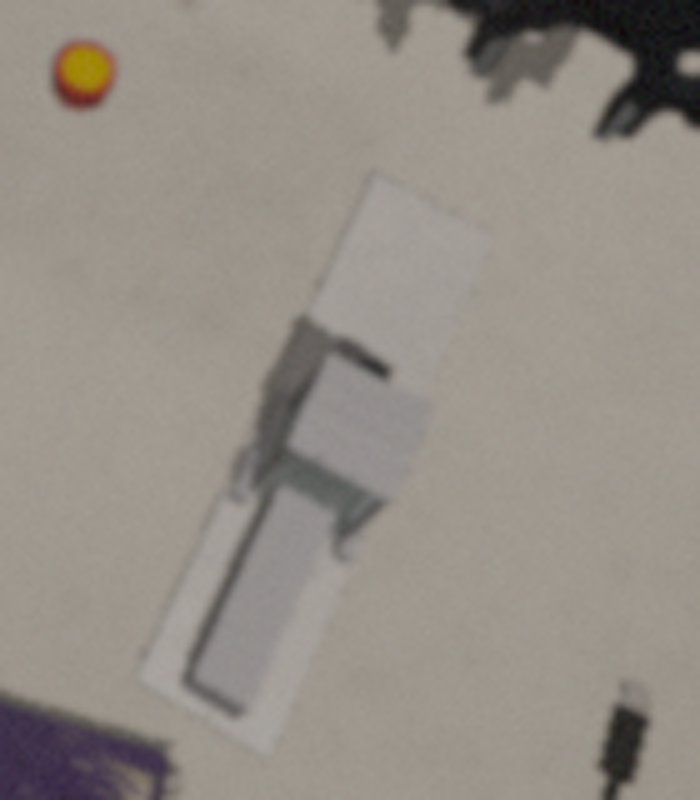

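View pics/t34.png

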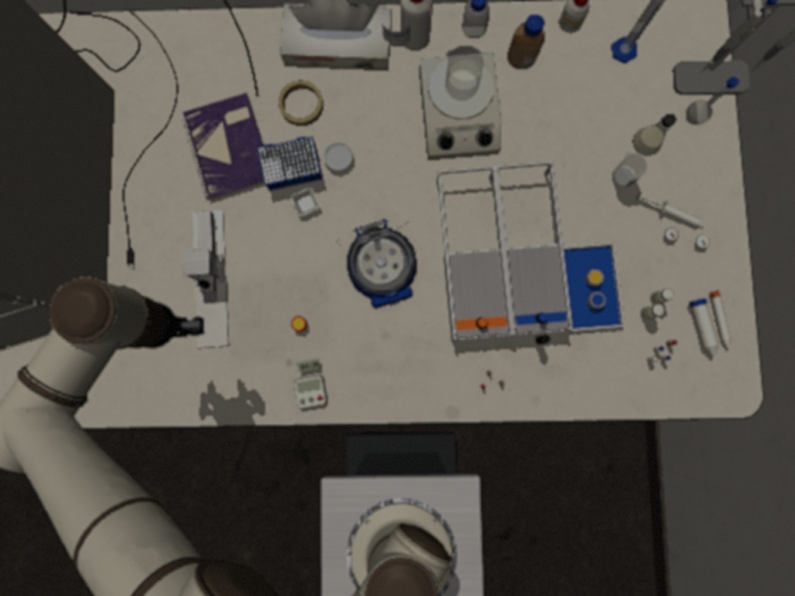

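```bash
python3 -c "
from h import *
print(arm.job_done())"
```

```text
the job is handed in; nothing more can be done
None
```

The job is handed in. The one yellow-topped sample tin on the bench and the bottom blank went through the hatch in one load. Both now stand in the clean tray. The run took about 57 s of the 210 s allowed, and no verdict was reported.

- **Samples:** only one grey-bodied, yellow-topped tin was on the bench. I left the red-bodied look-alike alone.
- **Order of work:**
  1. Drew the blank and put it in the shuttle with the sample.
  2. Shut the orange lid to its stop.
  3. Pushed the shuttle about 119 mm to its stop.
  4. Opened the blue lid and lifted both tins over.
  5. Shut the blue lid, then pushed the draw slide home.
- **Last checks:**
  - Pictures from both cameras show the two tins upright in the clean tray and both lids flush.
  - The inner lid and the draw slide closed to the same positions as at the start, and each pressed against a stop. The outer lid also closed to a stop, with 6 N of push at the end.
  - The gripper was clear of everything.
- **Not checked directly:** the two spare blanks inside the column can't be seen in either camera. I only know that none came out and the slide looks as it did at the start.
- **Disagreements:** the two cameras differed by about 5 mm, so I used their average and corrected by contact when gripping. The finger opening read 2–4 mm under the true widths. The trained networks often missed the tins or gave wrong hits, so I located most things from the pictures.

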